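# Fetch the vial from behind the bottles for weighing

## Task

The black-capped vial in the grey reagent rack has to go on the balance, but two bottles stand in the way: first park the tall bottle on the yellow coaster and the short bottle on the green coaster, each standing in the middle, while the vial is still in the rack. Then stand the black-capped vial upright in the middle of the balance pan, and only when it is there put both bottles back in the rack, each upright on exactly the ring where it stood at the start. Leave the white-capped vial where it is and do not tip anything over.

Things in the scene. Friction and masses are not known exactly. Their poses are not given: they have to be found in the camera images.
- tall_bottle_mid (a point): Centre (half-way up) of the taller clear bottle with a blue screw cap and blue stripe on its label: body 70 mm in diameter, 126 mm tall; the cap, 43 mm in diameter, is the top 23 mm and is the place to grip. 0.2 to 0.35 kg. z points up along the bottle. At the start it stands on one of the two front rings of the rack.
- short_bottle_mid (a point): Centre (half-way up) of the shorter clear bottle with pale content, a blue screw cap and purple stripe on its label: 56 mm in diameter, 99 mm tall; the cap, 43 mm in diameter, is the top 23 mm and is the place to grip. 0.1 to 0.16 kg. z points up along the bottle. At the start it stands on the other front ring of the rack.
- black_cap_vial_mid (a point): Centre (half-way up) of the glass vial with a black cap and pale yellow content: 27 mm in diameter, 60 mm tall, z up along it; grip it round the straight body (its lower 45 mm). About 12 g. At the start it stands on one of the two rear rings of the rack, behind the bottles. This one goes on the balance.
- white_cap_vial_mid (a point): Centre (half-way up) of the glass vial with a white cap: 27 mm in diameter, 60 mm tall. It stands on the other rear ring of the rack and must stay there.
- reagent_rack: Low grey tray fixed to the worktop, 132 mm (its x) by 196 mm (its y), origin at the centre of its underside, floor 8 mm up, rim 14 mm high. White rings on its floor: two for bottles, 80 mm across, at x = -26, y = +-48 mm; two for vials, 36 mm across, at x = +34, y = +-48 mm. Its x points from bottle row to vial row, away from the robot. Which bottle or vial stands left or right varies.
- yellow_coaster_top (a point): Centre of the top of the round yellow coaster, 80 mm in diameter, 4 mm thick, fixed on the worktop: the parking place of the tall bottle. To the right of the work stands a printer (245 mm tall, tubes on it reach about 370 mm), from about y = -0.09 m, x = 0.46 m on: cross it high.
- green_coaster_top (a point): Centre of the top of the round green coaster, 80 mm in diameter, 4 mm thick, fixed on the worktop: the parking place of the short bottle. To the left of the work stands a tower computer (410 mm tall), from y = 0.48 m on; behind it a monitor, from about x = 0.70 m on.
- balance_pan (a point): Centre of the top of the round steel pan, 88 mm in diameter, of a small white bench balance fixed on the worktop; pan top 50 mm above the worktop. The pan does not move under load. The balance's body is 132 by 116 mm, with its display and keys on the side that its -x axis points to.
There are look-alikes about, which are no part of the job. Leave any orange look-alike of the part that bears short_bottle_mid alone. There is more than one size of the part that bears green_coaster_top; the job needs the smaller.

How it is judged:
By the outcome, as a careful person would: the job done as asked, in the order asked, and still so for the second after the job is handed in, with the robot touching nothing.
It also fails if it takes over 112 s, if anything falls off the work surface, if the arm or the gripper's body presses on something with over 40 N, if the wrist force passes 120 N, or if a joint passes its speed limit or range.

## Robot

A 6-joint arm with a two-finger parallel gripper is mounted at the origin on a cart in front of the work surface, level with it; the furniture and walls round the work are solid. World frame = base frame: x ahead of the robot, y to its left, z up, the work surface at z = 0. Lengths are in m, angles in rad, forces in N, time in s.
With the tool pointing down it reaches from about 0.35 to 0.975 m from the base axis. Payload 7.1 kg.
Tool frame: the origin (TCP) lies midway between the tips of the shut fingers; the grasp point (between the pads) lies 19 mm behind it; x points along the fingers, z is the direction in which the jaws open and shut, and the axes are right-handed (so a half turn about x gives the same grasp; the last joint's range is limited). The gripper opens to 88 mm and grips with 3 to 60 N. Pads are 20 mm wide; open, the fingers measure 115 mm over their backs; the gripper's body (75 mm by 178 mm) begins 61 mm behind the grasp point.
Start: joints at [1.205, 0.423, 1.63, -0, 1.089, -0.019], TCP at [0.212, 0.588, 0.223] pointing down, gripper open.
Joint ranges: [-3, 3], [-0.9, 2.11], [0.09, 2.58], [-1.31, 4.45], [0.11, 2.69], [-2.54, 2.54]. Speed limits (rad/s): [2.39, 2.39, 3.01, 3.14, 3.14, 3.14].

## Interface

Orientations are given as [roll, pitch, yaw] about the fixed x, y, z axes, in that order (R = Rz(yaw) Ry(pitch) Rx(roll)).
In Python, from rig import robot gives the robot as it stands. The module is installed in compiled form; this text tells all that it offers.
- The arm moves only by the shell command python3 -m crank 'ROWS' [OPENING] [FORCE]. ROWS is JSON, a list of rows, each an object with "slide": the shift along the world's x, y, z in m, a list of three; "spin": the turn about the world's z in rad. In form: [{"slide": [dx, dy, dz], "spin": spin}, ...]. A call has 1 to 12 rows; each row is the pose to reach, as a shift and turn from the pose commanded when the call began; what a row does not reach only later rows make up. A row lasts 1/12 s, in which the tool goes at most 41.7 mm and 7.16 degrees, less where a joint would pass 70% of its speed; a pose out of reach is approached as far as the arm can. A call with a gripper value outside its range is refused whole. OPENING is the closure, from -1 (fully open) to 1 (shut), set as the call begins (- or left out, the last holds). The fingers move at their own pace and stop on an object; FORCE is the grip in N (left out, the last holds). Time passes only in rows, so rows that repeat a pose let the fingers close. It gives the time, the measured TCP pose, the force and the opening at its end, in the units of the state.
- robot.get_obs(): the state, without advancing time (a new reading comes with each control period).
- robot.capture(name): name is "scene" or "side" or "wrist"; returns a dict with "img" (400x640x3 uint8, blue, green, red), "fovy" (degrees; the focal length in pixels is half the picture's height over the tangent of half this angle, whatever the lens; pixels are square), "cx", "cy" (the principal point, pixels), "k1" (the pictures are not rectified: a ray, as slopes to the right and down, at radius r is drawn at 1 + k1 r^2 times it, then the intrinsics apply), "extrinsics" (4x4, takes a point from camera to world coordinates). Camera axes: x right, y up, looking along -z (the intrinsics and any distortion apply to the point x, -y, -z); pixel columns grow to the right and rows downward; lengths in m; the calibration is good to about 2 mm. A picture is of the moment at which its call begins. There is no depth.
- robot.sign_off(): hands the job in, once; it reports no verdict.
Trained networks look in the newest picture that a camera, given by its name, has taken for a name from the list of things; names that differ only in an ending like _2 or _b are one class to them, and where a whole thing is asked for, a point or a joint stands for the part that bears it (a point fixed in the world has none). Each returns a list of dicts, best first, with "confidence" (0 to 1); they miss things now and then, are a little off and sometimes report something else, mostly with a low value. They report only what shows in the picture. A call takes as long as a camera call. They do not tell look-alikes from the thing itself.
- robot.cut_out(label, camera): "region" (400x640 bool, what is visible of it) and "location" ([row, column] as shares, 0 to 1, of the picture: columns of its width, rows of its height, amid what is visible of it).
- robot.place_of(label, camera): "location" ([row, column] as shares, 0 to 1, of the picture: columns of its width, rows of its height: a listed point, or the origin of a listed thing).
The state is a dict: "t": time; "q": joint angles; "dq": joint speeds; "joint_torque": joint torques, N m; "tcp_pos": TCP position; "eef_rot": TCP orientation; "contact_force": force on the tool from outside, world axes, zero at the start; "moment": the same for the moment, N m; "gripper_width": finger opening in m.
Only numpy, scipy, OpenCV 4.12 (cv2) and the standard library are available. Lean on these libraries where they do the work, as an engineer would, in place of code of your own. Each camera call takes 0.05 s, during which the arm holds its last target.

## Working session

There is one attempt and no reset: what is moved stays moved. The work goes in short steps, Python scripts to look and compute and a shell command to move; the robot and the scene stay as the last step left them, time stands still between calls to the robot, and variables do not carry over. Pictures are saved under pics/ and viewed, and the job is handed in when it is done.

```bash
mkdir -p pics; ls; python3 - <<'E'
from rig import robot
import cv2
o=robot.get_obs();print({k:(v if not hasattr(v,'round') else v) for k,v in o.items()})
for n in ["scene","side","wrist"]:
    c=robot.capture(n);cv2.imwrite(f"pics/{n}0.png",c["img"]);print(n,c["fovy"],c["cx"],c["cy"],c["k1"],c["extrinsics"])
E
```

```text
pics
{'t': 0.0, 'q': array([ 1.20501786e+00,  4.23850162e-01,  1.63068323e+00, -4.43952693e-05,
        1.08861532e+00, -1.89833966e-02]), 'dq': array([-1.09232004e-03,  8.46907178e-04,  3.45472048e-04,  8.55585489e-04,
       -8.98011217e-04,  9.86143799e-05]), 'joint_torque': array([-4.42185075e-03, -5.44624114e+01, -2.73653662e+01,  6.42694579e-02,
        2.26701127e-02, -1.19193078e-04]), 'tcp_pos': array([0.21220509, 0.58727561, 0.22189855]), 'eef_rot': array([-3.13532438,  1.56923977, -1.91130251]), 'contact_force': array([ 0.50081228,  0.06982888, -0.22978517]), 'moment': array([ 0.03827459,  0.01148145, -0.03009679]), 'gripper_width': 0.0881716676131475}
scene 47.59238905905973 322.35281298630997 199.18029924812484 -0.015551239214704518 [[ 0.87563866  0.24549583 -0.41591915 -0.02371157]
 [-0.48288896  0.42956033 -0.76308333 -1.09682794]
 [-0.0086714   0.86902803  0.49468686  0.7185745 ]
 [ 0.          0.          0.          1.        ]]
side 54.70597475949168 317.4887040150152 200.1229192098689 -0.039039175402387424 [[ 0.62471914  0.61682225 -0.47880718 -0.07552048]
 [-0.78084776  0.49479652 -0.38138325 -0.57073866]
 [ 0.00166645  0.61213292  0.79075313  1.03509954]
 [ 0.          0.          0.          1.        ]]
wrist 70.05831513096523 319.9792847287957 196.89550269189021 -0.038358219074280435 [[ 0.33999718 -0.89658662 -0.28378574  0.13407701]
 [ 0.94042539  0.32369257  0.10403465  0.61585493]
 [-0.00141674 -0.30225081  0.95322738  0.38434057]
 [ 0.          0.          0.          1.        ]]
```

View pics/scene0.png

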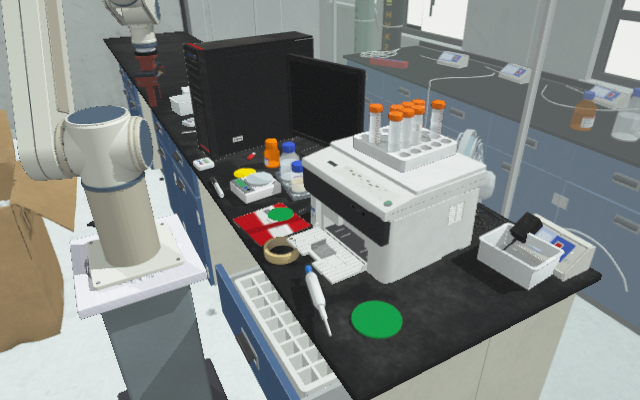

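View pics/side0.png

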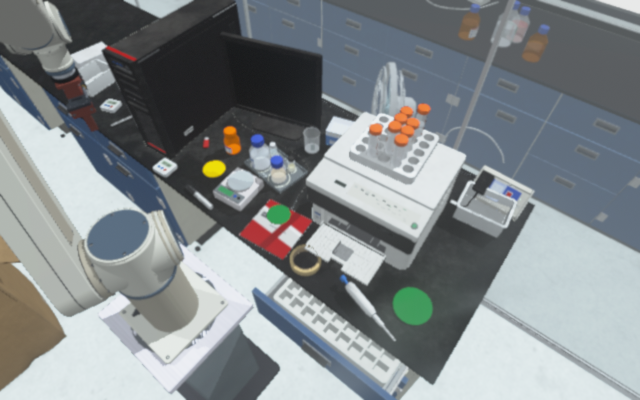

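View pics/wrist0.png

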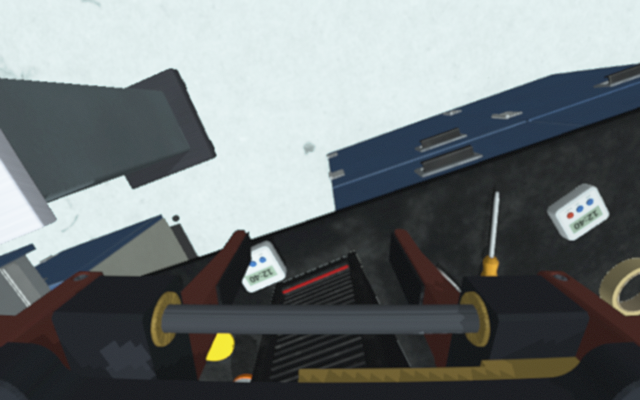

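The scene and side pictures show:
- The tall and short blue-cap bottles and the rack are near side (270,160), and an orange bottle look-alike is at side (232,140).
- The yellow coaster is at side (214,169).
- There are two green discs: a small one on the red mat at side (278,214) and a large one at side (412,306).
- The balance is at side (238,187).

```bash
cat > h.py <<'E'
import numpy as np, cv2
from rig import robot
def K(c):
    f=200/np.tan(np.radians(c["fovy"])/2); return np.array([[f,0,c["cx"]],[0,f,c["cy"]],[0,0,1]])
def D(c): return np.array([c["k1"],0,0,0,0.])
def ray(c,u,v):
    p=cv2.undistortPoints(np.array([[[u,v]]],float),K(c),D(c))[0,0]
    E=np.array(c["extrinsics"]); d=E[:3,:3]@np.array([p[0],-p[1],-1]); return E[:3,3],d/np.linalg.norm(d)
def plane(c,u,v,z):
    o,d=ray(c,u,v); return o+d*(z-o[2])/d[2]
def tri(rs):
    A=0;b=0
    for o,d in rs:
        P=np.eye(3)-np.outer(d,d);A=A+P;b=b+P@o
    x=np.linalg.solve(A,b); return x,[np.linalg.norm((np.eye(3)-np.outer(d,d))@(x-o)) for o,d in rs]
def proj(c,X):
    E=np.array(c["extrinsics"]);p=E[:3,:3].T@(np.array(X)-E[:3,3]);p=np.array([[p[0],-p[1],-p[2]]])
    return cv2.projectPoints(p,np.zeros(3),np.zeros(3),K(c),D(c))[0][0,0]
def crop(c,name,u0,u1,v0,v1,s):
    cv2.imwrite(f"pics/{name}.png",cv2.resize(c["img"][v0:v1,u0:u1],None,fx=s,fy=s,interpolation=cv2.INTER_CUBIC))
E
python3 - <<'E'
from h import *
C={n:robot.capture(n) for n in ["scene","side"]}
for l in ["tall_bottle_mid","short_bottle_mid","black_cap_vial_mid","white_cap_vial_mid","reagent_rack","yellow_coaster_top","green_coaster_top","balance_pan"]:
    r={}
    for n in C:
        for d in robot.place_of(l,n)[:3]:
            a=d["location"];u,v=a[1]*640,a[0]*400
            z={"tall_bottle_mid":.071,"short_bottle_mid":.0575,"black_cap_vial_mid":.038,"white_cap_vial_mid":.038,"reagent_rack":0,"balance_pan":.05}.get(l,.004)
            print(l,n,round(d["confidence"],2),round(u,1),round(v,1),plane(C[n],u,v,z).round(3)); r.setdefault(n,ray(C[n],u,v))
    if len(r)==2: x,e=tri(list(r.values()));print("   tri",x.round(4),np.round(e,4))
crop(C["scene"],"c1",200,330,130,260,6)
crop(C["side"],"c2",180,330,110,260,5)
E
```

```text
tall_bottle_mid scene 0.84 290.4 159.7 [0.558 0.195 0.071]
tall_bottle_mid side 0.69 256.9 153.5 [0.537 0.187 0.071]
   tri [0.5459 0.1876 0.072 ] [0.0086 0.0086]
short_bottle_mid scene 0.79 302.7 174.0 [0.557 0.1   0.057]
short_bottle_mid scene 0.61 273.0 154.0 [0.537 0.297 0.057]
short_bottle_mid side 0.92 232.2 138.8 [0.543 0.321 0.057]
short_bottle_mid side 0.6 274.3 168.2 [0.532 0.102 0.057]
   tri [ 0.7464  0.5627 -0.2048] [0.0336 0.0336]
black_cap_vial_mid side 0.66 290.7 163.3 [0.597 0.086 0.038]
white_cap_vial_mid side 0.56 270.6 149.7 [0.603 0.188 0.038]
reagent_rack scene 0.57 301.0 183.2 [0.57  0.145 0.   ]
reagent_rack scene 0.16 277.7 212.8 [0.422 0.006 0.   ]
reagent_rack side 0.8 278.0 169.7 [0.571 0.126 0.   ]
   tri [0.5572 0.1138 0.0184] [0.0016 0.0016]
yellow_coaster_top scene 0.68 248.3 172.2 [0.442 0.307 0.004]
yellow_coaster_top scene 0.63 259.4 177.7 [0.46  0.247 0.004]
yellow_coaster_top side 0.51 213.6 166.8 [0.432 0.316 0.004]
   tri [ 0.4431  0.3259 -0.0069] [0.0048 0.0048]
green_coaster_top scene 0.75 373.6 318.9 [ 0.42  -0.511  0.004]
green_coaster_top scene 0.53 278.7 211.6 [0.425 0.004 0.004]
green_coaster_top side 0.76 277.8 216.3 [ 0.415 -0.014  0.004]
green_coaster_top side 0.66 412.9 306.7 [ 0.422 -0.517  0.004]
   tri [ 1.239   0.7554 -1.4967] [0.1137 0.1137]
balance_pan scene 0.81 260.6 176.3 [0.436 0.168 0.05 ]
balance_pan side 0.97 237.8 180.5 [0.419 0.165 0.05 ]
   tri [0.4282 0.1677 0.0479] [0.0077 0.0077]
```

View pics/c2.png

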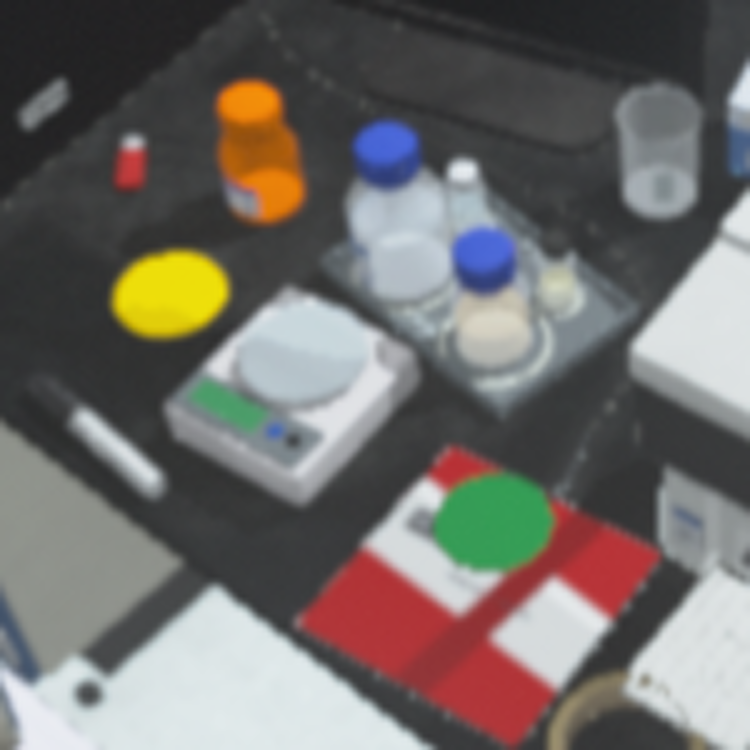

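```bash
python3 -c "
import cv2;a=cv2.imread('pics/scene0.png')[130:230,200:330];cv2.imwrite('pics/c3.png',cv2.resize(a,None,fx=6,fy=6,interpolation=cv2.INTER_CUBIC))"
```

```text
(no output)
```

View pics/c3.png

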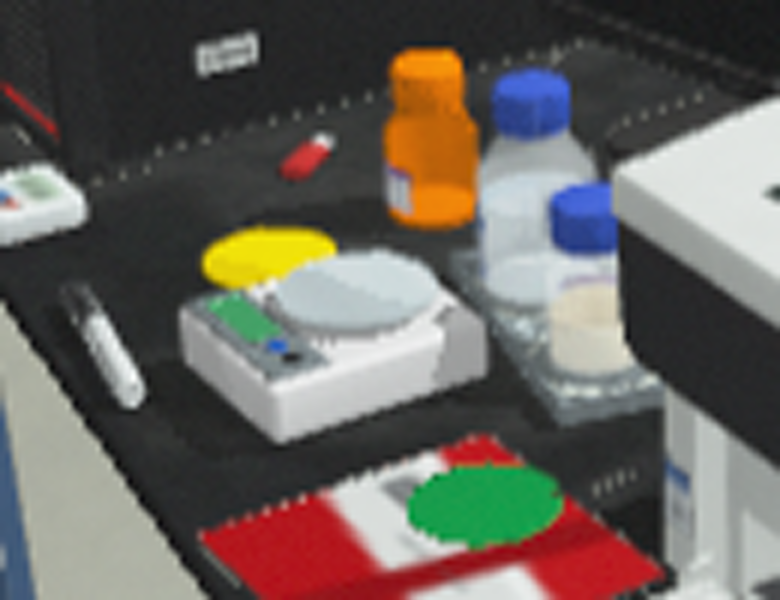

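Green candidates are the small disc on the red mat at side (278,215) and the large disc at side (412,306). The job needs the smaller one, so I take the mat disc, and I'll check its size with the segmentation. The orange bottle at side (232,140) is the look-alike. The short bottle is the blue-cap one at side (276,165) with pale content, and the tall one is at side (258,153).

```bash
python3 - <<'E'
from h import *
from scipy.spatial.transform import Rotation as R
o=robot.get_obs();M=R.from_euler("xyz",o["eef_rot"]).as_matrix();print(M.round(3))
C={n:robot.capture(n) for n in ["scene","side"]}
for n in C:
    hsv=cv2.cvtColor(C[n]["img"],cv2.COLOR_BGR2HSV)
    for nm,lo,hi in [("green",(60,140,60),(85,255,255)),("yellow",(24,150,100),(34,255,255)),("bluecap",(108,130,60),(125,255,255))]:
        m=cv2.inRange(hsv,lo,hi);k,l,s,ce=cv2.connectedComponentsWithStats(m)
        for i in range(1,k):
            if s[i,4]>60:
                cs=cv2.findContours((l==i).astype(np.uint8),0,1)[0][0][:,0]
                P=np.array([plane(C[n],u,v,.004) for u,v in cs]);c=plane(C[n],*ce[i],.004)
                print(n,nm,ce[i].round(1),s[i,4],c.round(4),"extent",np.ptp(P,axis=0)[:2].round(3))
E
```

```text
[[ 0.   -0.94  0.34]
 [-0.    0.34  0.94]
 [-1.   -0.   -0.  ]]
scene green [280.2 213.5] 260 [ 0.4242 -0.0082  0.004 ] extent [0.078 0.075]
scene green [376.2 319.3] 1545 [ 0.4241 -0.5144  0.004 ] extent [0.111 0.113]
scene yellow [243.2 171.9] 157 [0.4265 0.3183 0.004 ] extent [0.079 0.071]
scene bluecap [288.1 146.5] 127 [0.6641 0.4472 0.004 ] extent [0.074 0.102]
scene bluecap [297.  166.1] 109 [0.6149 0.2657 0.004 ] extent [0.06  0.087]
scene bluecap [563.8 245.8] 168 [ 1.0181 -0.5384  0.004 ] extent [0.097 0.077]
side green [278.2 214. ] 302 [ 0.4232 -0.0088  0.004 ] extent [0.073 0.069]
side green [412.6 305. ] 1015 [ 0.4254 -0.5132  0.004 ] extent [0.103 0.105]
side yellow [213.6 168.5] 335 [0.4268 0.3096 0.004 ] extent [0.084 0.086]
side bluecap [257.1 139.7] 133 [0.6327 0.291  0.004 ] extent [0.057 0.062]
side bluecap [276.5 161.1] 106 [0.5959 0.1564 0.004 ] extent [0.049 0.05 ]
```

```bash
python3 - <<'E'
from h import *
for n,pts in {"scene":[(198,160),(185,43)],"side":[(158,158),(107,52)]}.items():
    c=robot.capture(n)
    print(n,plane(c,*pts[0],0).round(3),plane(c,*pts[1],.41).round(3))
E
```

```text
scene [ 0.315  0.51  -0.   ] [0.354 0.606 0.41 ]
side [0.335 0.516 0.   ] [0.346 0.568 0.41 ]
```

```bash
python3 -m crank '[{"slide":[0,-0.035,0.015],"spin":-0.1},{"slide":[0,-0.07,0.03],"spin":-0.2},{"slide":[0,-0.105,0.045],"spin":-0.3},{"slide":[0,-0.14,0.06],"spin":-0.4},{"slide":[0,-0.175,0.075],"spin":-0.5},{"slide":[0.01,-0.21,0.09],"spin":-0.6},{"slide":[0.03,-0.24,0.105],"spin":-0.7},{"slide":[0.05,-0.27,0.12],"spin":-0.8},{"slide":[0.07,-0.3,0.135],"spin":-0.9},{"slide":[0.09,-0.33,0.15],"spin":-1.0},{"slide":[0.11,-0.36,0.16],"spin":-1.1},{"slide":[0.13,-0.39,0.17],"spin":-1.22}]' -1
```

```text
t: 2.25
tcp_pos: [0.343, 0.1962, 0.3939]
eef_rot: [0.512, 1.569, 0.511]
contact_force: [1.3, 0.4, -0.5]
gripper_width: 0.0881
```

```bash
python3 -m crank '[{"slide":[0.02,-0.03,0.005],"spin":0},{"slide":[0.04,-0.06,0.01],"spin":0},{"slide":[0.06,-0.09,0.01],"spin":0},{"slide":[0.08,-0.12,0.01],"spin":0},{"slide":[0.1,-0.15,0.01],"spin":0},{"slide":[0.12,-0.17,0.01],"spin":0},{"slide":[0.13,-0.17,0.01],"spin":0},{"slide":[0.13,-0.17,0.01],"spin":0},{"slide":[0.13,-0.17,0.01],"spin":0}]'
python3 - <<'E'
from h import *
o=robot.get_obs();print(o["t"],o["q"].round(3),o["tcp_pos"],o["eef_rot"])
c=robot.capture("wrist");cv2.imwrite("pics/w1.png",c["img"])
E
```

```text
t: 3.0
tcp_pos: [0.4721, 0.0282, 0.4024]
eef_rot: [2.812, 1.57, 2.815]
contact_force: [-0.3, 0.3, 0.3]
gripper_width: 0.0879
3.0 [0.034 0.018 1.734 0.    1.391 0.03 ] [0.47213943 0.02816371 0.40236324] [2.81157323 1.56963221 2.81518205]
```

View pics/w1.png

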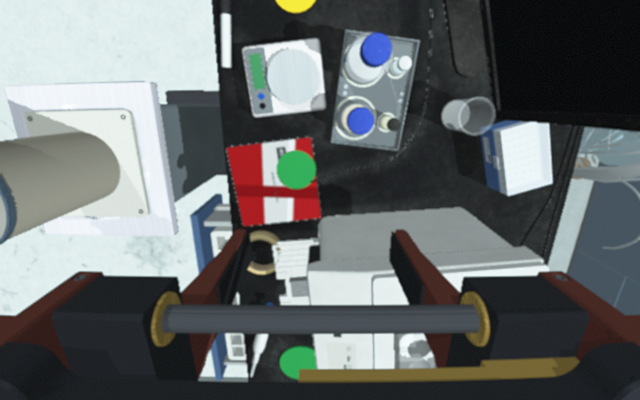

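The wrist picture shows:
- Tall cap at (376,49) and short cap at (360,121).
- Black vial at (388,122) and white vial at (402,65).
- Rack at (375,90), balance pan at (295,77), small green coaster at (297,170).
- Yellow coaster, cut off by the edge, at (295,3).

I'll measure here and then take a second view.

```bash
cat > m.py <<'E'
from h import *
def comp(c,lo,hi,amin):
    hsv=cv2.cvtColor(c["img"],cv2.COLOR_BGR2HSV);m=cv2.inRange(hsv,lo,hi);k,l,s,ce=cv2.connectedComponentsWithStats(m)
    return [(l==i,s[i],ce[i]) for i in range(1,k) if s[i,4]>amin]
def ell(mask):
    cs=max(cv2.findContours(mask.astype(np.uint8),0,1)[0],key=len)
    return cv2.fitEllipse(cs)
E
python3 - <<'E'
from m import *
c=robot.capture("wrist")
for nm,lo,hi in [("green",(60,140,60),(85,255,255)),("yellow",(24,150,100),(34,255,255)),("bluecap",(108,130,60),(125,255,255))]:
    for m,s,ce in comp(c,lo,hi,60):
        e=ell(m);print(nm,ce.round(1),s[4],np.round(e[0],1),np.round(e[1],1),{z:plane(c,*e[0],z)[:2].round(4) for z in (.004,.107,.095,.134,.122)})
for p in [(347,31),(419,40),(401,151),(331,139)]: print("corner",plane(c,*p,.014).round(4))
print("pan",plane(c,295,77,.05).round(4),"bv",plane(c,388,122,.068),"wv",plane(c,402,65,.068))
for l in ["tall_bottle_mid","short_bottle_mid","black_cap_vial_mid","white_cap_vial_mid","reagent_rack","green_coaster_top","balance_pan"]:
  for d in robot.place_of(l,"wrist")[:2]:
    a=d["location"];u,v=a[1]*640,a[0]*400
    z={"tall_bottle_mid":.071,"short_bottle_mid":.0575,"black_cap_vial_mid":.038,"white_cap_vial_mid":.038,"reagent_rack":0,"balance_pan":.05}.get(l,.004)
    print(l,round(d["confidence"],2),round(u,1),round(v,1),plane(c,u,v,z).round(4))
crop(c,"w1c",230,440,0,190,3.8)
E
```

```text
green [296.2 169.4] 1087 [296.2 169.4] [35.2 37.6] {0.004: array([ 0.4243, -0.0083]), 0.107: array([0.433 , 0.0138]), 0.095: array([0.432 , 0.0112]), 0.134: array([0.4353, 0.0196]), 0.122: array([0.4342, 0.017 ])}
green [296.5 360.1] 869 [296.6 360.4] [29.6 37.6] {0.004: array([ 0.4142, -0.5052]), 0.107: array([ 0.4248, -0.3919]), 0.095: array([ 0.4236, -0.4051]), 0.134: array([ 0.4276, -0.3621]), 0.122: array([ 0.4263, -0.3754])}
yellow [295.6   5.2] 412 [295.5   5.4] [13.5 43.1] {0.004: array([0.4282, 0.2809]), 0.107: array([0.4362, 0.2498]), 0.095: array([0.4352, 0.2534]), 0.134: array([0.4383, 0.2417]), 0.122: array([0.4373, 0.2453])}
bluecap [376.1  49.3] 800 [376.1  49.3] [28.5 33.9] {0.004: array([0.5713, 0.2119]), 0.107: array([0.553 , 0.1935]), 0.095: array([0.5551, 0.1957]), 0.134: array([0.5482, 0.1887]), 0.122: array([0.5503, 0.1909])}
bluecap [360.5 120.8] 531 [360.5 120.8] [24.5 25.8] {0.004: array([0.5486, 0.0868]), 0.107: array([0.5345, 0.0914]), 0.095: array([0.5362, 0.0909]), 0.134: array([0.5308, 0.0926]), 0.122: array([0.5325, 0.0921])}
bluecap [490.7 139.7] 72 [4
[... 371 characters left out ...]
22: array([0.7483, 0.0077])}
corner [0.5174 0.2387 0.014 ]
corner [0.6439 0.2261 0.014 ]
corner [0.6283 0.0313 0.014 ]
corner [0.4925 0.0533 0.014 ]
pan [0.4291 0.1601 0.05  ] bv [0.58661637 0.08813329 0.068     ] wv [0.60299997 0.17779891 0.068     ]
tall_bottle_mid 0.66 368.3 55.5 [0.5475 0.1907 0.071 ]
short_bottle_mid 0.9 360.7 119.8 [0.5416 0.0909 0.0575]
black_cap_vial_mid 0.7 389.9 122.3 [0.597  0.0862 0.038 ]
white_cap_vial_mid 0.72 402.7 66.9 [0.6124 0.1787 0.038 ]
reagent_rack 0.78 373.1 97.2 [0.571 0.13  0.   ]
green_coaster_top 0.68 292.7 172.8 [ 0.4169 -0.0152  0.004 ]
green_coaster_top 0.63 301.9 363.5 [ 0.4275 -0.5156  0.004 ]
balance_pan 0.56 288.8 75.4 [0.4188 0.1626 0.05  ]
```

View pics/w1c.png

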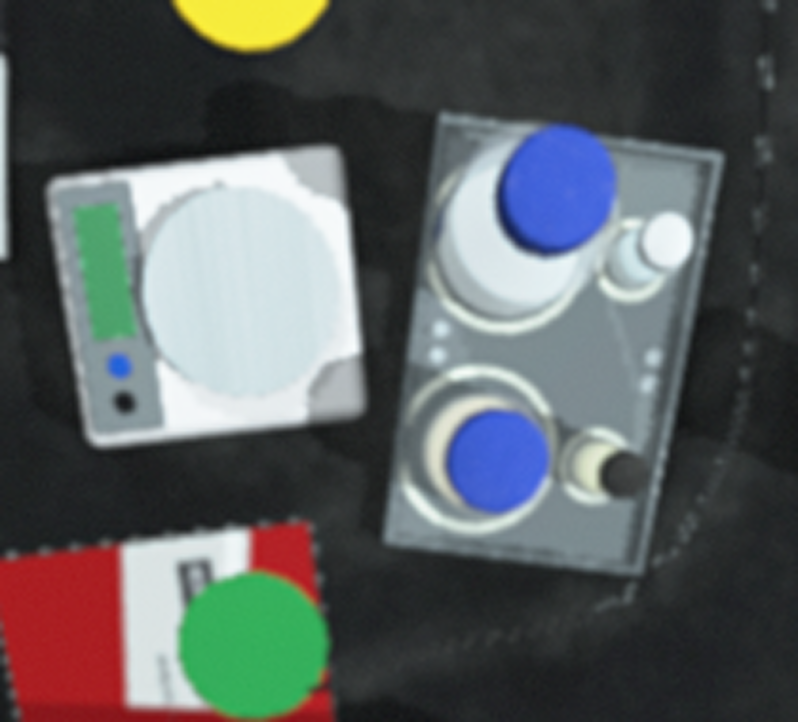

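```bash
python3 -m crank '[{"slide":[0.01,0.03,-0.02],"spin":0},{"slide":[0.02,0.06,-0.04],"spin":0},{"slide":[0.03,0.09,-0.06],"spin":0},{"slide":[0.03,0.1,-0.06],"spin":0},{"slide":[0.03,0.1,-0.06],"spin":0},{"slide":[0.03,0.1,-0.06],"spin":0}]'
cat > loc.py <<'E'
from m import *
import sys
def run(name):
    c=robot.capture("wrist")
    for nm,lo,hi in [("green",(60,140,60),(85,255,255)),("yellow",(24,150,100),(34,255,255)),("bluecap",(108,130,60),(125,255,255))]:
        for m,s,ce in comp(c,lo,hi,200):
            e=ell(m);print(nm,ce.round(1),s[4],np.round(e[0],1),np.round(e[1],1),[plane(c,*e[0],z)[:2].round(4) for z in (.004,.105,.132)])
    cv2.imwrite(f"pics/{name}.png",c["img"]); return c
E
python3 - <<'E'
from loc import *
c=run("w2");crop(c,"w2c",260,480,20,220,3.6)
E
```

```text
t: 3.95
tcp_pos: [0.5023, 0.1279, 0.3431]
eef_rot: [-1.587, 1.57, -1.581]
contact_force: [-0.1, -0.7, -0.3]
gripper_width: 0.0877
green [278.4 226.8] 1123 [278.4 226.8] [34.5 39.6] [array([ 0.424 , -0.0082]), array([0.4398, 0.036 ]), array([0.444 , 0.0478])]
yellow [273.6  41.5] 2299 [273.6  41.5] [50.7 55.8] [array([0.4279, 0.3108]), array([0.4429, 0.2908]), array([0.4469, 0.2854])]
bluecap [356.6 124.4] 818 [356.6 124.5] [31.1 31.7] [array([0.5651, 0.1825]), array([0.5524, 0.1883]), array([0.549 , 0.1899])]
bluecap [341.8 191.9] 655 [341.8 191.9] [26.6 29.6] [array([0.5431, 0.062 ]), array([0.5349, 0.092 ]), array([0.5327, 0.1001])]
```

View pics/w2.png

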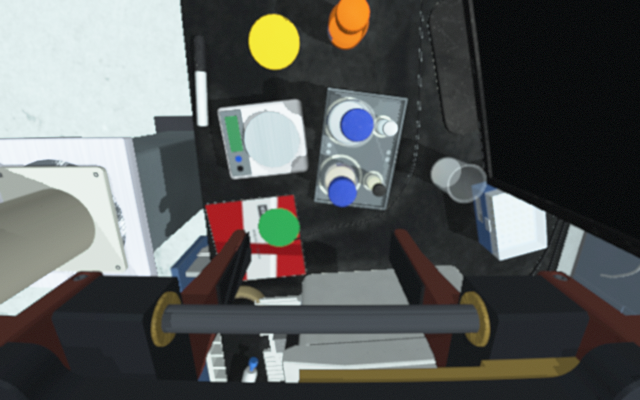

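View pics/w2c.png

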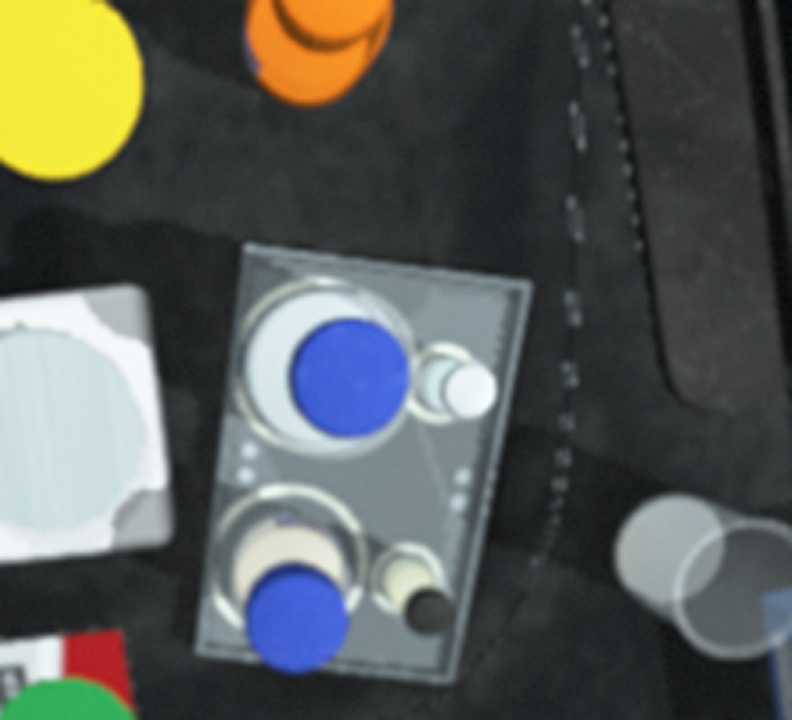

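```bash
python3 - <<'E'
from m import *
from scipy.optimize import least_squares
c=robot.capture("wrist")
F=[(245,247,-.066,.098,.014),(530,285,.066,.098,.014),(452,680,.066,-.098,.014),(197,653,-.066,-.098,.014),(323,367,-.026,.048,.008),(287,560,-.026,-.048,.008),(443,384,.034,.048,.008),(408,579,.034,-.048,.008)]
def W(p,x,y,z):
    C,S=np.cos(p[2]),np.sin(p[2]);return np.array([p[0]+C*x-S*y,p[1]+S*x+C*y,z])
f=lambda p:np.concatenate([proj(c,W(p,x,y,z))-[260+u/3.6,20+v/3.6] for u,v,x,y,z in F])
r=least_squares(f,[.57,.137,-.11],loss="soft_l1");print(r.x,np.degrees(r.x[2]),r.fun.reshape(-1,2).round(2))
for n,x,y in [("bt",-.026,.048),("bs",-.026,-.048),("vw",.034,.048),("vb",.034,-.048)]: print(n,W(r.x,x,y,0).round(4))
# cap tops
for nm,u,v,z in [("tall",351,378,.134),("short",298,618,.107),("white",470,389,.068),("black",430,611,.068)]: print(nm,plane(c,260+u/3.6,20+v/3.6,z).round(4))
E
```

```text
[ 0.57059879  0.13532268 -0.11630751] -6.66392916340807 [[ 0.42 -0.83]
 [ 0.89 -0.74]
 [ 0.32  0.87]
 [-0.15  0.22]
 [-1.75  0.13]
 [ 0.29  1.25]
 [-0.31 -0.13]
 [-0.36 -0.1 ]]
bt [0.5503 0.186  0.    ]
bs [0.5392 0.0907 0.    ]
vw [0.6099 0.1791 0.    ]
vb [0.5988 0.0837 0.    ]
tall [0.5504 0.1887 0.134 ]
short [0.5365 0.0923 0.107 ]
white [0.6089 0.1807 0.068 ]
black [0.5984 0.0842 0.068 ]
```

```bash
python3 -m crank '[{"slide":[0.016,0.02,-0.01],"spin":0},{"slide":[0.032,0.04,-0.03],"spin":0},{"slide":[0.048,0.06,-0.05],"spin":0},{"slide":[0.048,0.06,-0.08],"spin":0},{"slide":[0.048,0.06,-0.11],"spin":0},{"slide":[0.048,0.06,-0.14],"spin":0},{"slide":[0.048,0.06,-0.16],"spin":0},{"slide":[0.048,0.06,-0.16],"spin":0},{"slide":[0.048,0.06,-0.16],"spin":0}]'
python3 - <<'E'
from loc import *
c=run("w3");o=robot.get_obs();print(o["tcp_pos"].round(4),proj(c,o["tcp_pos"]))
for n in ["side"]:
    s=robot.capture(n);crop(s,"s3",180,340,80,230,4.5)
E
```

```text
t: 4.8
tcp_pos: [0.5505, 0.1867, 0.1831]
eef_rot: [-2.635, 1.57, -2.632]
contact_force: [0.1, 0.5, 0.4]
gripper_width: 0.0874
green [243.7 298.2] 295 [243.1 298. ] [15.5 27.2] [array([0.4414, 0.0101]), array([0.4737, 0.087 ]), array([0.4824, 0.1076])]
yellow [210.2  68.5] 4472 [210.2  68.5] [70.3 79.1] [array([0.4283, 0.3113]), array([0.4645, 0.2992]), array([0.4742, 0.2959])]
bluecap [318.3 209.4] 2165 [318.3 209.4] [50.5 52.8] [array([0.5486, 0.1451]), array([0.5492, 0.1821]), array([0.5494, 0.192 ])]
bluecap [304.6 287.8] 1451 [304.6 287.9] [40.6 45.1] [array([0.5295, 0.0278]), array([0.5358, 0.0995]), array([0.5375, 0.1187])]
[0.5514 0.1872 0.1843] [320.92549619 245.33088842]
```

View pics/w3.png

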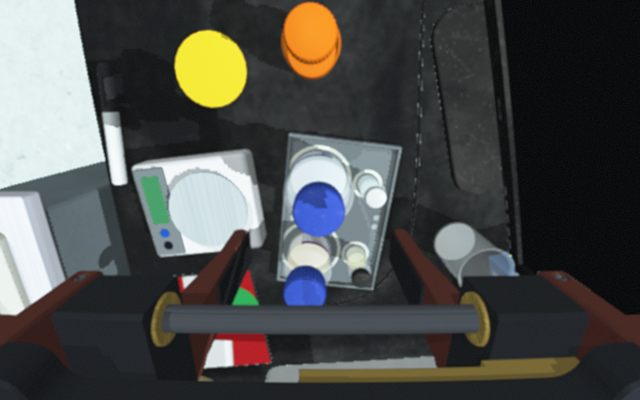

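View pics/s3.png

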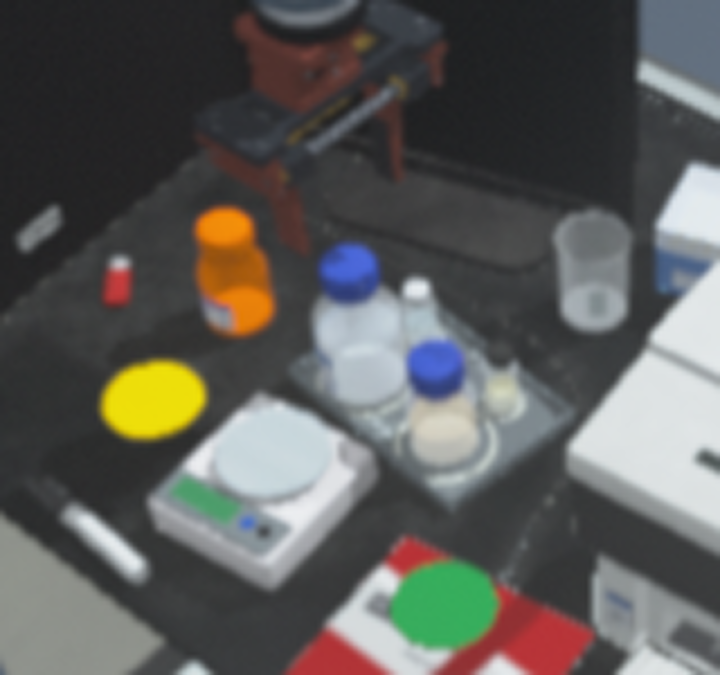

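The wrist view shows the tall cap at (318,209), between the fingers. The side view shows everything standing, with the gripper above the tall bottle. I'll descend and grip.

```bash
python3 -m crank '[{"slide":[-0.001,0.001,-0.025],"spin":0},{"slide":[-0.001,0.001,-0.05],"spin":0},{"slide":[-0.001,0.001,-0.07],"spin":0},{"slide":[-0.001,0.001,-0.076],"spin":0},{"slide":[-0.001,0.001,-0.076],"spin":0},{"slide":[-0.001,0.001,-0.076],"spin":0}]' -1 && python3 -m crank '[{"slide":[0,0,0],"spin":0},{"slide":[0,0,0],"spin":0},{"slide":[0,0,0],"spin":0},{"slide":[0,0,0],"spin":0},{"slide":[0,0,0],"spin":0},{"slide":[0,0,0],"spin":0},{"slide":[0,0,0],"spin":0},{"slide":[0,0,0],"spin":0},{"slide":[0,0,0],"spin":0}]' 1 25
```

```text
t: 5.4
tcp_pos: [0.5506, 0.189, 0.1083]
eef_rot: [0.295, 1.568, 0.299]
contact_force: [0.2, 0.3, 0.8]
gripper_width: 0.0881
t: 6.15
tcp_pos: [0.5492, 0.1888, 0.1066]
eef_rot: [-2.955, 1.57, -2.951]
contact_force: [-1.2, -0.3, 1.4]
gripper_width: 0.0473
```

```bash
python3 -m crank '[{"slide":[0,0,0],"spin":0},{"slide":[0,0,0],"spin":0},{"slide":[0,0,0],"spin":0},{"slide":[0,0,0],"spin":0}]' 1 30
```

```text
t: 6.48
tcp_pos: [0.5492, 0.1888, 0.1066]
eef_rot: [-2.89, 1.57, -2.886]
contact_force: [-1.6, -0.1, 1.1]
gripper_width: 0.0465
```

```bash
python3 -m crank '[{"slide":[0,0,0.008],"spin":0},{"slide":[0,0,0.016],"spin":0},{"slide":[0,0,0.025],"spin":0},{"slide":[0,0,0.025],"spin":0},{"slide":[0,0,0.025],"spin":0}]' 1 30
python3 - <<'E'
from loc import *
s=robot.capture("side");crop(s,"s4",210,340,90,190,6)
run("w4")
E
```

```text
t: 6.9
tcp_pos: [0.5501, 0.189, 0.1327]
eef_rot: [0.307, 1.569, 0.311]
contact_force: [0.1, 0.4, -3.1]
gripper_width: 0.0463
yellow [191.8  63.7] 6110 [191.8  63.7] [81.6 93.4] [array([0.4286, 0.3116]), array([0.4706, 0.2979]), array([0.4819, 0.2943])]
bluecap [320.2 257.7] 4784 [320.2 257.6] [75.6 78.9] [array([0.5506, 0.1071]), array([0.5502, 0.1645]), array([0.5501, 0.1798])]
bluecap [302.3 343.1] 926 [302.3 343.3] [23.  54.6] [array([ 0.528 , -0.0183]), array([0.5355, 0.0827]), array([0.5375, 0.1097])]
```

View pics/s4.png

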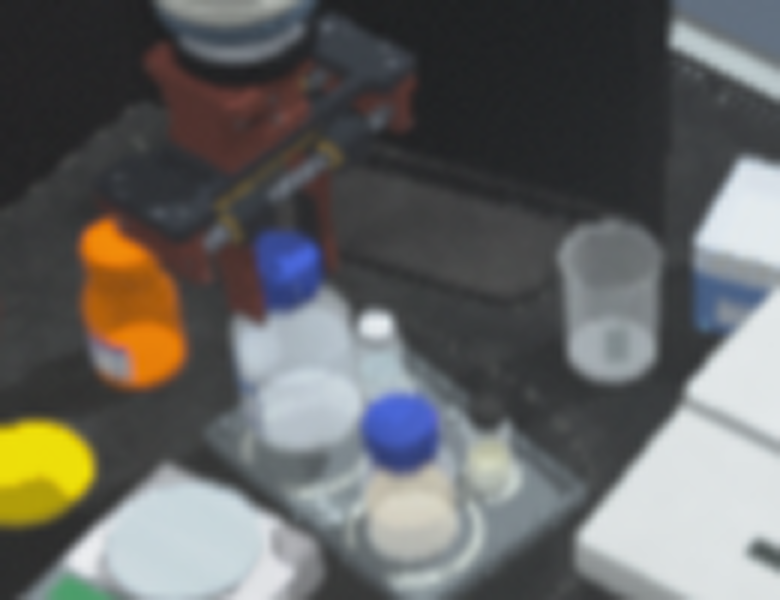

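View pics/w4.png

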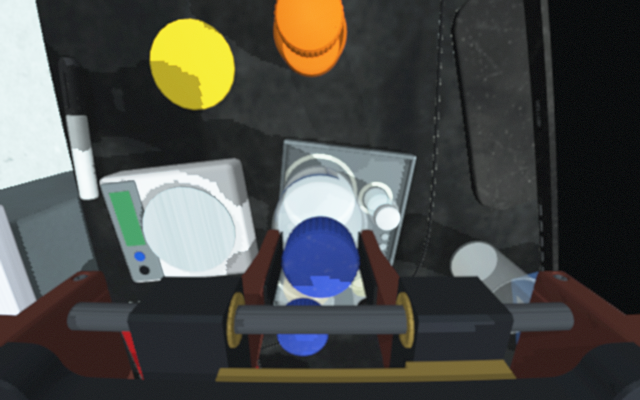

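The tall bottle has lifted: the force is about 3 N, and it hangs upright clear of the ring in side. Next it goes to the yellow coaster.

```bash
python3 -m crank '[{"slide":[0,0,0.025],"spin":0},{"slide":[0,0,0.05],"spin":0},{"slide":[-0.018,0.018,0.06],"spin":0},{"slide":[-0.04,0.04,0.06],"spin":0},{"slide":[-0.062,0.062,0.06],"spin":0},{"slide":[-0.084,0.084,0.06],"spin":0},{"slide":[-0.105,0.105,0.06],"spin":0},{"slide":[-0.122,0.121,0.06],"spin":0},{"slide":[-0.122,0.121,0.04],"spin":0},{"slide":[-0.122,0.121,0.02],"spin":0},{"slide":[-0.122,0.121,0.0],"spin":0},{"slide":[-0.122,0.121,-0.01],"spin":0}]'
python3 - <<'E'
from loc import *
c=run("w5");o=robot.get_obs();print(o["tcp_pos"].round(4),o["gripper_width"],o["contact_force"])
s=robot.capture("side");crop(s,"s5",160,300,90,200,5)
E
```

```text
t: 8.0
tcp_pos: [0.426, 0.3091, 0.1194]
eef_rot: [-2.54, 1.567, -2.536]
contact_force: [-0.9, -0.4, -3.0]
gripper_width: 0.0464
yellow [326.5 168.3] 1351 [320.7 194.2] [75.6 80.8] [array([0.4267, 0.3071]), array([0.4266, 0.3383]), array([0.4265, 0.3467])]
bluecap [319.9 257.2] 4776 [320.  257.1] [76.2 78.2] [array([0.4262, 0.2349]), array([0.4263, 0.2924]), array([0.4263, 0.3077])]
[0.4255 0.3086 0.1184] 0.04652357359386142 [-0.20666913  0.21822636 -4.58607989]
```

View pics/s5.png

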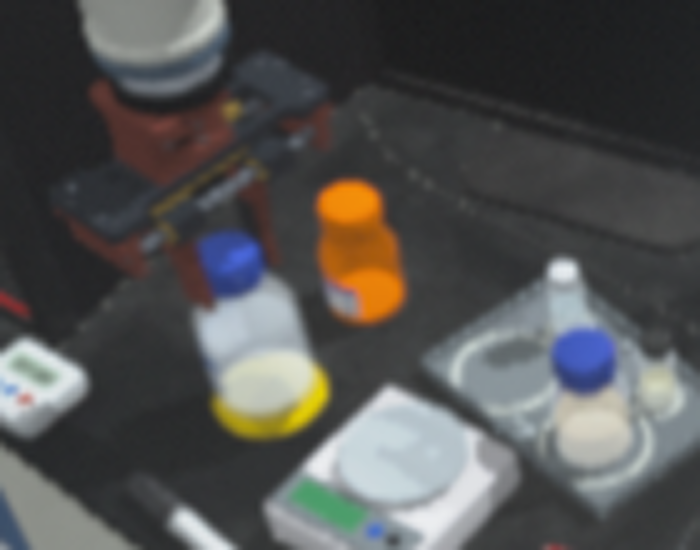

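View pics/w5.png

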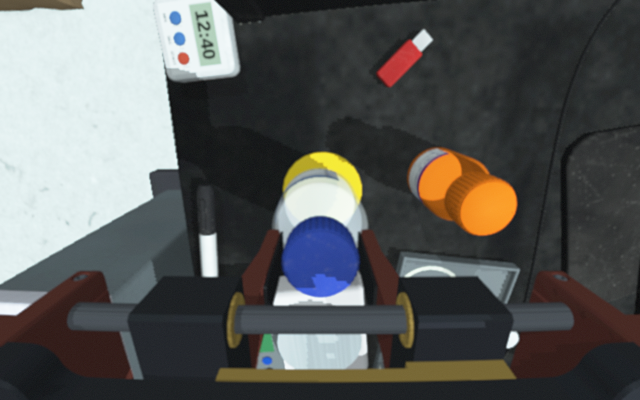

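```bash
cat > cap.py <<'E'
from loc import *
def capfit(c,x,y,ztop,umin,umax,vmin,vmax):
    # fit (x,y) of cap axis from blue blob extents
    from scipy.optimize import least_squares
    ms=[(m,s,ce) for m,s,ce in comp(c,(108,100,40),(126,255,255),200)]
    p0=proj(c,(x,y,ztop-.01));m,s,ce=min(ms,key=lambda q:np.hypot(*(q[2]-p0)))
    t=np.linspace(0,2*np.pi,60)
    def f(p):
        P=np.array([proj(c,(p[0]+.0215*np.cos(a),p[1]+.0215*np.sin(a),z)) for a in t for z in (ztop,ztop-.023)])
        H=np.array([P[:,0].min(),P[:,0].max(),P[:,1].min(),P[:,1].max()])
        B=np.array([s[0]-.5,s[0]+s[2]-.5,s[1]-.5,s[1]+s[3]-.5]);w=np.array([umin,umax,vmin,vmax]);return (H-B)*w
    r=least_squares(f,[x,y]);return r.x,r.fun,f([x,y])
E
python3 - <<'E'
from cap import *
c=robot.capture("wrist");o=robot.get_obs();t=o["tcp_pos"];print(t)
r=capfit(c,t[0],t[1],t[2]+.0274,1,1,1,1);print(r, r[0]-t[:2])
E
```

```text
[0.42698752 0.3093906  0.12104764]
(array([0.42675604, 0.311053  ]), array([-0.24120015,  0.23742778, -3.20475826,  3.44954072]), array([ 0.317472  ,  0.51391813, -0.56285842,  5.9227967 ])) [-0.00023148  0.0016624 ]
```

```bash
python3 -m crank '[{"slide":[0.001,0.001,-0.008],"spin":0},{"slide":[0.001,0.001,-0.014],"spin":0},{"slide":[0.001,0.001,-0.017],"spin":0},{"slide":[0.001,0.001,-0.018],"spin":0},{"slide":[0.001,0.001,-0.018],"spin":0}]'
```

```text
t: 8.57
tcp_pos: [0.4285, 0.3107, 0.1037]
eef_rot: [-1.94, 1.571, -1.936]
contact_force: [-0.0, -0.3, -3.2]
gripper_width: 0.0467
```

```bash
python3 -m crank '[{"slide":[0,0,-0.001],"spin":0},{"slide":[0,0,-0.002],"spin":0},{"slide":[0,0,-0.002],"spin":0},{"slide":[0,0,-0.002],"spin":0}]'
```

```text
t: 8.9
tcp_pos: [0.4289, 0.3108, 0.1032]
eef_rot: [0.248, 1.57, 0.252]
contact_force: [-2.4, -5.1, 10.6]
gripper_width: 0.0465
```

The bottle has made contact with the coaster (z force +10 N). Now I release it.

```bash
python3 -m crank '[{"slide":[0,0,0.0005],"spin":0},{"slide":[0,0,0.001],"spin":0},{"slide":[0,0,0.001],"spin":0},{"slide":[0,0,0.001],"spin":0},{"slide":[0,0,0.001],"spin":0},{"slide":[0,0,0.001],"spin":0},{"slide":[0,0,0.001],"spin":0},{"slide":[0,0,0.001],"spin":0},{"slide":[0,0,0.001],"spin":0},{"slide":[0,0,0.001],"spin":0}]' -1
python3 -m crank '[{"slide":[0,0,0.03],"spin":0},{"slide":[0,0,0.06],"spin":0},{"slide":[0,0,0.09],"spin":0},{"slide":[0.02,-0.035,0.11],"spin":0},{"slide":[0.04,-0.07,0.13],"spin":0},{"slide":[0.06,-0.105,0.14],"spin":0},{"slide":[0.08,-0.14,0.14],"spin":0},{"slide":[0.1,-0.17,0.14],"spin":0},{"slide":[0.11,-0.2,0.14],"spin":0},{"slide":[0.11,-0.2,0.14],"spin":0},{"slide":[0.11,-0.2,0.14],"spin":0}]'
python3 - <<'E'
from cap import *
c=run("w6");print(robot.get_obs()["tcp_pos"])
crop(c,"w6c",180,380,30,230,3.5)
r=capfit(c,.428,.311,.130,1,1,1,1);print(r)
E
```

```text
t: 9.73
tcp_pos: [0.4284, 0.3108, 0.1026]
eef_rot: [-2.825, 1.571, -2.821]
contact_force: [0.1, -0.0, -0.4]
gripper_width: 0.0877
t: 10.65
tcp_pos: [0.5387, 0.1093, 0.2425]
eef_rot: [2.802, 1.57, 2.803]
contact_force: [-0.7, 0.1, 0.3]
gripper_width: 0.0877
green [251.5 238.5] 996 [247.2 240.9] [38.3 48.5] [array([ 0.4258, -0.0062]), array([0.4543, 0.0439]), array([0.4619, 0.0573])]
yellow [250.3  25.9] 308 [233.7  15.2] [54.9 58.5] [array([0.4311, 0.3033]), array([0.4583, 0.2755]), array([0.4656, 0.268 ])]
bluecap [316.7 201.3] 1164 [316.7 201.3] [36.  39.3] [array([0.5341, 0.0588]), array([0.5353, 0.0925]), array([0.5357, 0.1016])]
[0.53820852 0.11044118 0.2424848 ]
(array([0.53538908, 0.09768906]), array([-2.09096129,  2.09198139, -2.13980582,  2.29063728]), array([-137.54336232, -114.97822249, -251.2267079 , -223.29638314]))
```

View pics/w6.png

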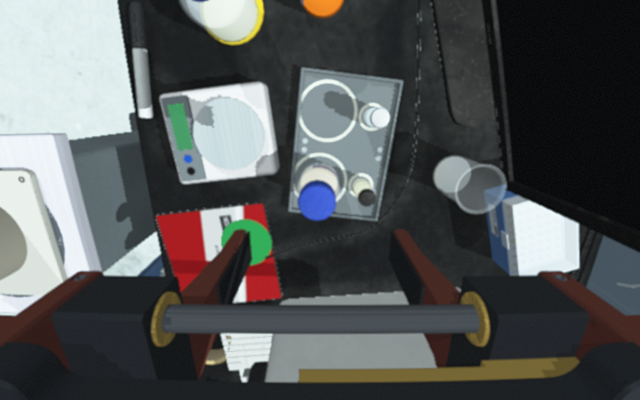

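The short cap is at (317,201), the empty tall ring at (327,110), and the tall bottle's base on yellow at (232,25). I'll check the centring from side and refine the ring positions.

```bash
python3 - <<'E'
from cap import *
c=robot.capture("wrist")
crop(c,"w7",270,420,50,230,4)
print("ring",plane(c,327,110,.008))
print(capfit(c,.537,.0915,.107,1,1,1,1))
s=robot.capture("side");crop(s,"s7",180,260,110,200,7)
E
```

```text
ring [0.54754751 0.18981092 0.008     ]
(array([0.53570462, 0.09001485]), array([-0.44892712,  0.44916447, -0.50494517,  0.53577192]), array([ 0.69698772,  1.64974839, -1.7466477 , -0.68106996]))
```

View pics/w7.png

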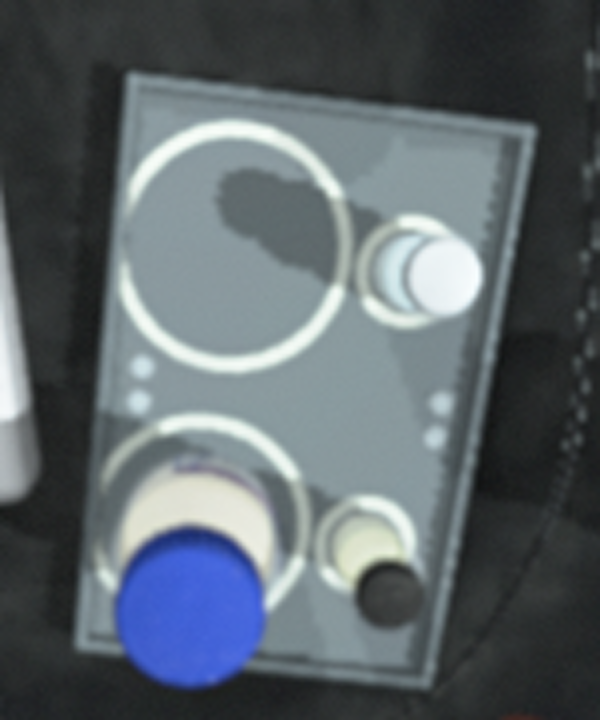

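View pics/s7.png

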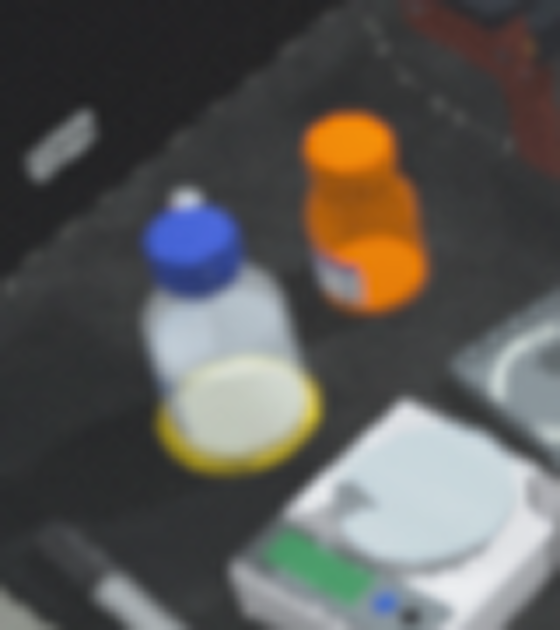

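```bash
python3 - <<'E'
from cap import *
from scipy.optimize import least_squares
c=robot.capture("wrist")
F=[(130,73,-.066,.098,.014),(536,127,.066,.098,.014),(430,690,.066,-.098,.014),(77,650,-.066,-.098,.014),(237,246,-.026,.048,.008),(203,519,-.026,-.048,.008),(409,271,.034,.048,.008),(366,543,.034,-.048,.008)]
def W(p,x,y,z):
    C,S=np.cos(p[2]),np.sin(p[2]);return np.array([p[0]+C*x-S*y,p[1]+S*x+C*y,z])
f=lambda p:np.concatenate([proj(c,W(p,x,y,z))-[270+u/4,50+v/4] for u,v,x,y,z in F])
r=least_squares(f,[.57,.137,-.11],loss="soft_l1");print(r.x,np.degrees(r.x[2]),r.fun.reshape(-1,2).round(2))
for n,x,y in [("bt",-.026,.048),("bs",-.026,-.048),("vw",.034,.048),("vb",.034,-.048)]: print(n,W(r.x,x,y,0).round(4))
for nm,u,v,z in [("short",191,609,.107),("white",446,277,.068),("black",390,594,.068)]: print(nm,plane(c,270+u/4,50+v/4,z).round(4))
E
```

```text
[ 0.56962582  0.13753595 -0.1133012 ] -6.4916807080361645 [[-0.11 -0.34]
 [ 0.68 -0.42]
 [ 0.38 -0.57]
 [-0.27 -0.4 ]
 [-0.62  0.72]
 [-0.58  1.52]
 [ 0.57  0.02]
 [-0.04  0.29]]
bt [0.5492 0.1882 0.    ]
bs [0.5384 0.0928 0.    ]
vw [0.6088 0.1814 0.    ]
vb [0.598 0.086 0.   ]
short [0.5357 0.0944 0.107 ]
white [0.6082 0.1819 0.068 ]
black [0.5972 0.0865 0.068 ]
```

```bash
python3 -m crank '[{"slide":[-0.001,-0.01,-0.02],"spin":0},{"slide":[-0.002,-0.018,-0.05],"spin":0},{"slide":[-0.002,-0.018,-0.08],"spin":0},{"slide":[-0.002,-0.018,-0.11],"spin":0},{"slide":[-0.002,-0.018,-0.14],"spin":0},{"slide":[-0.002,-0.018,-0.155],"spin":0},{"slide":[-0.002,-0.018,-0.162],"spin":0},{"slide":[-0.002,-0.018,-0.162],"spin":0},{"slide":[-0.002,-0.018,-0.162],"spin":0}]' -1
python3 - <<'E'
from cap import *
c=robot.capture("wrist");o=robot.get_obs();t=o["tcp_pos"];print(t)
r=capfit(c,t[0],t[1],.107,1,1,1,1);print(r, r[0]-t[:2])
E
```

```text
t: 11.6
tcp_pos: [0.5366, 0.0936, 0.0811]
eef_rot: [0.21, 1.57, 0.216]
contact_force: [-0.3, 0.3, 0.3]
gripper_width: 0.0878
[0.537119   0.09347385 0.08171943]
(array([0.53501702, 0.09119813]), array([-0.20164369,  0.20159202, -1.80796801,  1.95051697]), array([ 3.47362212,  4.2313453 , -5.32620297, -1.34999888])) [-0.00210198 -0.00227572]
```

```bash
python3 -m crank '[{"slide":[-0.0015,-0.0015,-0.001],"spin":0},{"slide":[-0.0015,-0.0015,-0.001],"spin":0}]' -1
python3 -m crank '[{"slide":[0,0,0],"spin":0},{"slide":[0,0,0],"spin":0},{"slide":[0,0,0],"spin":0},{"slide":[0,0,0],"spin":0},{"slide":[0,0,0],"spin":0},{"slide":[0,0,0],"spin":0},{"slide":[0,0,0],"spin":0},{"slide":[0,0,0],"spin":0},{"slide":[0,0,0],"spin":0},{"slide":[0,0,0],"spin":0},{"slide":[0,0,0],"spin":0}]' 1 25
python3 - <<'E'
from rig import robot
o=robot.get_obs();print(o["tcp_pos"],o["gripper_width"],o["contact_force"])
E
```

```text
t: 11.82
tcp_pos: [0.5353, 0.0913, 0.0808]
eef_rot: [0.106, 1.569, 0.111]
contact_force: [0.1, -0.6, -0.3]
gripper_width: 0.0879
t: 12.73
tcp_pos: [0.5349, 0.0913, 0.0796]
eef_rot: [-3.125, 1.571, -3.121]
contact_force: [0.1, 0.4, -0.7]
gripper_width: 0.0429
[0.53485999 0.09130093 0.0796125 ] 0.04294094814602827 [ 0.05341363  0.39506704 -0.71385977]
```

```bash
python3 -m crank '[{"slide":[0,0,0.02],"spin":0},{"slide":[0,0,0.045],"spin":0},{"slide":[0,0,0.07],"spin":0},{"slide":[-0.02,-0.018,0.08],"spin":0},{"slide":[-0.04,-0.036,0.08],"spin":0},{"slide":[-0.06,-0.054,0.08],"spin":0},{"slide":[-0.08,-0.072,0.08],"spin":0},{"slide":[-0.1,-0.09,0.08],"spin":0},{"slide":[-0.111,-0.0995,0.07],"spin":0},{"slide":[-0.111,-0.0995,0.045],"spin":0},{"slide":[-0.111,-0.0995,0.02],"spin":0},{"slide":[-0.111,-0.0995,0.01],"spin":0}]'
python3 -m crank '[{"slide":[0,0,0],"spin":0},{"slide":[0,0,0],"spin":0}]'
python3 - <<'E'
from cap import *
c=run("w8");o=robot.get_obs();t=o["tcp_pos"];print(t.round(4),o["gripper_width"],o["contact_force"])
r=capfit(c,t[0],t[1],t[2]+.0274,1,1,1,1);print(r, r[0]-t[:2])
s=robot.capture("side");crop(s,"s8",210,340,150,250,6)
E
```

```text
t: 13.73
tcp_pos: [0.4223, -0.0085, 0.0878]
eef_rot: [3.091, 1.568, 3.095]
contact_force: [-1.2, -0.2, -2.7]
gripper_width: 0.0429
t: 13.9
tcp_pos: [0.4235, -0.0082, 0.0894]
eef_rot: [3.086, 1.569, 3.09]
contact_force: [0.7, 0.2, -1.1]
gripper_width: 0.0431
green [317.7 181.8] 1622 [320.7 203.6] [77.4 81.1] [array([ 0.4243, -0.0098]), array([0.4241, 0.0249]), array([0.424 , 0.0341])]
bluecap [236.3  19.2] 231 [236.3  19.3] [15.2 17.4] [array([0.3583, 0.1405]), array([0.385 , 0.1139]), array([0.3921, 0.1068])]
bluecap [319.3 258.2] 4833 [319.3 258.2] [76.4 78.9] [array([ 0.4232, -0.0664]), array([ 0.4234, -0.0086]), array([0.4234, 0.0068])]
[ 0.4241 -0.0082  0.09  ] 0.04306520692520729 [ 0.7217839   0.79713931 -0.03219464]
(array([ 0.42355454, -0.00708079]), array([ 1.62951626e-03, -3.61993924e-03, -3.00669658e+00,  3.20521877e+00]), array([ 1.16662093,  0.97296504, -1.23649381,  4.86571439])) [-0.000581  0.001118]
```

View pics/s8.png

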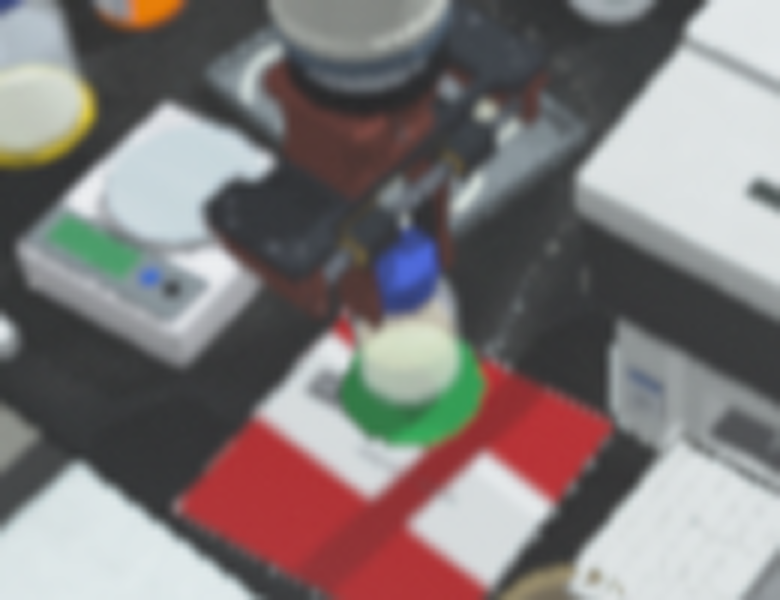

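View pics/w8.png

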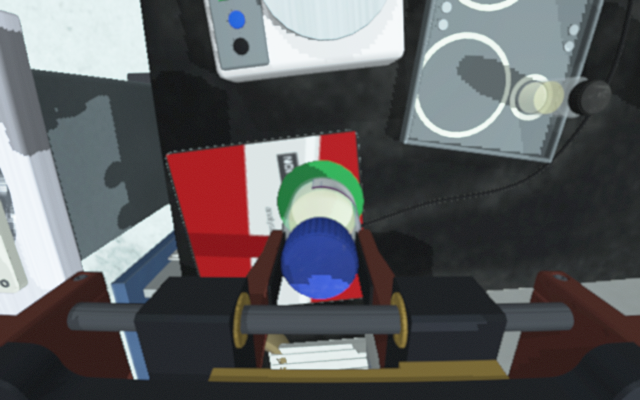

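```bash
python3 -m crank '[{"slide":[0,-0.001,-0.007],"spin":0},{"slide":[0,-0.001,-0.012],"spin":0},{"slide":[0,-0.001,-0.014],"spin":0},{"slide":[0,-0.001,-0.0145],"spin":0},{"slide":[0,-0.001,-0.015],"spin":0},{"slide":[0,-0.001,-0.015],"spin":0}]'
```

```text
t: 14.5
tcp_pos: [0.4241, -0.0092, 0.0754]
eef_rot: [-0.372, 1.571, -0.367]
contact_force: [-3.4, 0.3, 14.3]
gripper_width: 0.0431
```

```bash
python3 -m crank '[{"slide":[0,0,0.0005],"spin":0},{"slide":[0,0,0.0005],"spin":0},{"slide":[0,0,0.0005],"spin":0},{"slide":[0,0,0.0005],"spin":0},{"slide":[0,0,0.0005],"spin":0},{"slide":[0,0,0.0005],"spin":0},{"slide":[0,0,0.0005],"spin":0},{"slide":[0,0,0.0005],"spin":0},{"slide":[0,0,0.0005],"spin":0}]' -1
python3 -m crank '[{"slide":[0,0,0.03],"spin":0},{"slide":[0,0,0.06],"spin":0},{"slide":[0,0,0.09],"spin":0},{"slide":[0.01,0.005,0.12],"spin":0.12},{"slide":[0.03,0.015,0.15],"spin":0.24},{"slide":[0.05,0.025,0.16],"spin":0.36},{"slide":[0.07,0.035,0.16],"spin":0.48},{"slide":[0.09,0.045,0.16],"spin":0.6},{"slide":[0.11,0.055,0.16],"spin":0.72},{"slide":[0.13,0.065,0.16],"spin":0.84},{"slide":[0.15,0.075,0.16],"spin":0.96},{"slide":[0.165,0.085,0.16],"spin":1.08}]'
python3 -m crank '[{"slide":[0,0.002,0],"spin":0.12},{"slide":[0,0.004,0],"spin":0.24},{"slide":[0,0.006,0],"spin":0.36},{"slide":[0,0.008,0],"spin":0.49},{"slide":[0,0.01,0],"spin":0.49},{"slide":[0,0.01,0],"spin":0.49}]'
python3 - <<'E'
from cap import *
c=run("w9");o=robot.get_obs();print(o["t"],o["tcp_pos"].round(4),o["q"].round(2))
s=robot.capture("side");crop(s,"s9",190,340,120,240,5)
E
```

```text
t: 15.25
tcp_pos: [0.4239, -0.0092, 0.0751]
eef_rot: [2.978, 1.571, 2.982]
contact_force: [-0.0, -0.2, 0.5]
gripper_width: 0.088
t: 16.25
tcp_pos: [0.5902, 0.0763, 0.235]
eef_rot: [-1.177, 1.571, -0.087]
contact_force: [-0.7, -0.2, 0.2]
gripper_width: 0.088
t: 16.75
tcp_pos: [0.5887, 0.0861, 0.235]
eef_rot: [1.444, 1.57, 3.015]
contact_force: [0.8, 0.2, 0.1]
gripper_width: 0.088
green [256.5  46.1] 834 [243.   37.6] [56.6 65.5] [array([ 0.4221, -0.0099]), array([0.4436, 0.0147]), array([0.4493, 0.0213])]
yellow [480.6  53.3] 442 [497.9  43.3] [59.1 70.8] [array([0.4263, 0.3111]), array([0.4467, 0.2533]), array([0.4521, 0.2378])]
bluecap [219.7  20.1] 1760 [219.7  20. ] [42.4 51.5] [array([ 0.402 , -0.0373]), array([ 0.4286, -0.0056]), array([0.4357, 0.0028])]
bluecap [568.5  22.7] 2579 [568.5  22.7] [47.2 67.9] [array([0.3995, 0.3998]), array([0.4267, 0.3192]), array([0.434 , 0.2977])]
16.8 [0.5887 0.0859 0.235 ] [ 0.12  0.37  1.69  0.    1.09 -1.45]
```

View pics/s9.png

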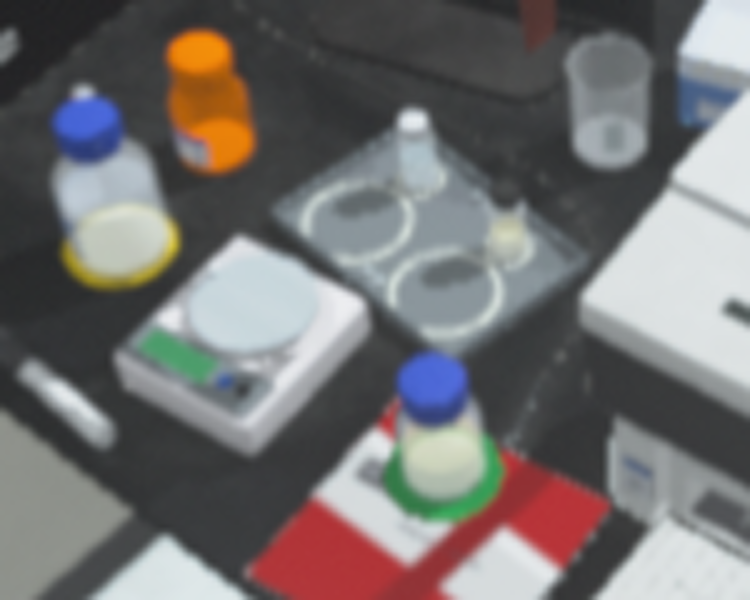

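View pics/w9.png

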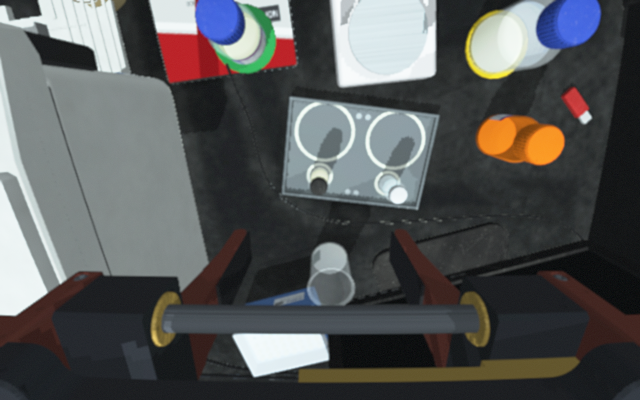

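Both bottles are parked upright on their coasters, and the vial stands at wrist (319,180) with its black cap. Next I measure the vial and the rings.

```bash
python3 - <<'E'
from cap import *
c=robot.capture("wrist")
crop(c,"w10",270,450,80,220,4.4)
crop(c,"w10b",180,540,0,100,2.2)
E
```

```text
(no output)
```

View pics/w10.png

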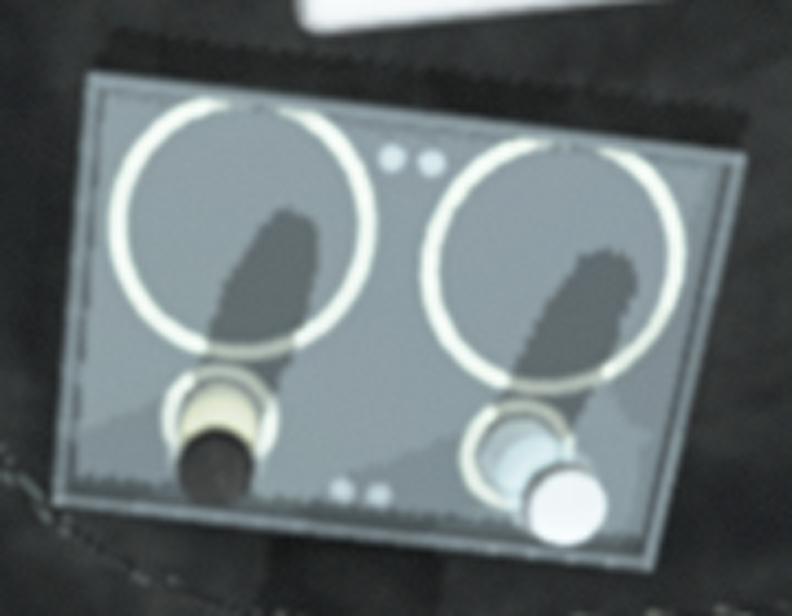

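View pics/w10b.png

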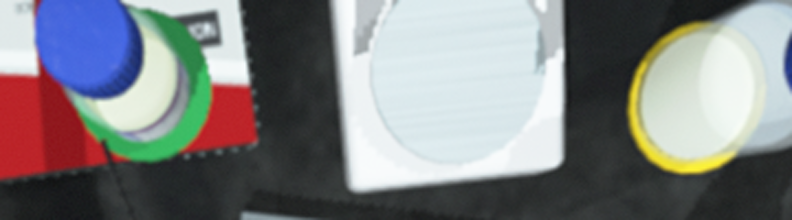

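```bash
python3 - <<'E'
from cap import *
from scipy.optimize import least_squares
c=robot.capture("wrist")
F=[(90,73,-.066,-.098,.014),(746,155,-.066,.098,.014),(653,570,.066,.098,.014),(57,504,.066,-.098,.014),(553,265,-.026,.048,.008),(243,227,-.026,-.048,.008),(520,455,.034,.048,.008),(221,416,.034,-.048,.008)]
def W(p,x,y,z):
    C,S=np.cos(p[2]),np.sin(p[2]);return np.array([p[0]+C*x-S*y,p[1]+S*x+C*y,z])
f=lambda p:np.concatenate([proj(c,W(p,x,y,z))-[270+u/4.4,80+v/4.4] for u,v,x,y,z in F])
r=least_squares(f,[.57,.137,-.11],loss="soft_l1");print(r.x,np.degrees(r.x[2]),r.fun.reshape(-1,2).round(2))
for n,x,y in [("bt",-.026,.048),("bs",-.026,-.048),("vw",.034,.048),("vb",.034,-.048)]: print(n,W(r.x,x,y,0).round(4))
for nm,u,v,z in [("white",567,505,.068),("black",214,468,.068)]: print(nm,plane(c,270+u/4.4,80+v/4.4,z).round(4))
# pan: ellipse rows in w10b
print("pan",plane(c,180+459/2.2,70/2.2,.05))
E
```

```text
[ 0.56931135  0.13755477 -0.11446826] -6.558548233428241 [[-0.18 -0.44]
 [ 0.69 -0.32]
 [ 0.22 -0.08]
 [-0.62 -0.04]
 [ 0.14  0.24]
 [ 0.16  0.42]
 [-0.47 -0.32]
 [ 0.01  0.9 ]]
bt [0.549  0.1882 0.    ]
bs [0.538  0.0928 0.    ]
vw [0.6086 0.1814 0.    ]
vb [0.5976 0.086  0.    ]
white [0.6073 0.1812 0.068 ]
black [0.5968 0.084  0.068 ]
pan [0.42630312 0.16066573 0.05      ]
```

```bash
python3 -m crank '[{"slide":[0.004,-0.001,-0.02],"spin":0},{"slide":[0.0083,-0.001,-0.05],"spin":0},{"slide":[0.0083,-0.001,-0.08],"spin":0},{"slide":[0.0083,-0.001,-0.11],"spin":0},{"slide":[0.0083,-0.001,-0.125],"spin":0},{"slide":[0.0083,-0.001,-0.125],"spin":0},{"slide":[0.0083,-0.001,-0.125],"spin":0}]' -0.3 8
python3 - <<'E'
from cap import *
c=robot.capture("wrist");o=robot.get_obs();t=o["tcp_pos"];print(t.round(4),o["gripper_width"])
crop(c,"w11",220,420,130,310,4)
print(proj(c,(.597,.085,.068)),proj(c,(.597,.085,.008)))
E
```

```text
t: 17.53
tcp_pos: [0.5968, 0.0846, 0.1097]
eef_rot: [1.7, 1.569, -3.01]
contact_force: [-0.2, -0.9, -0.7]
gripper_width: 0.0567
[0.5978 0.0848 0.1109] 0.05736973514158468
[320.59604413 220.09434749] [320.4861686  196.71930649]
```

View pics/w11.png

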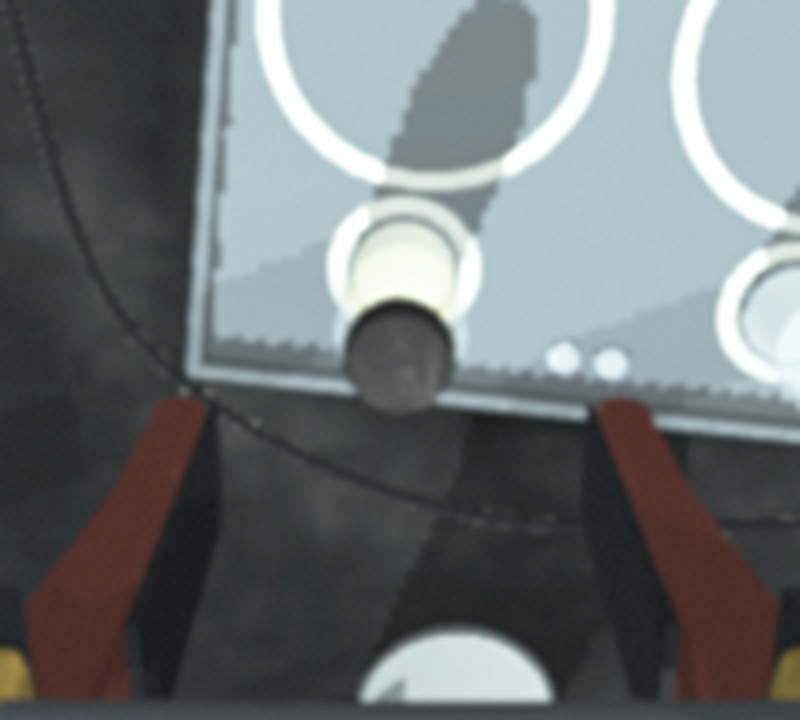

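The black cap is at (320,220), as predicted, and centred between the fingers. I descend and grip.

```bash
python3 -m crank '[{"slide":[0,0,-0.025],"spin":0},{"slide":[0,0,-0.05],"spin":0},{"slide":[0,0,-0.07],"spin":0},{"slide":[0,0,-0.085],"spin":0},{"slide":[0,0,-0.09],"spin":0},{"slide":[0,0,-0.09],"spin":0},{"slide":[0,0,-0.09],"spin":0}]'
python3 -m crank '[{"slide":[0,0,0],"spin":0},{"slide":[0,0,0],"spin":0},{"slide":[0,0,0],"spin":0},{"slide":[0,0,0],"spin":0},{"slide":[0,0,0],"spin":0},{"slide":[0,0,0],"spin":0},{"slide":[0,0,0],"spin":0},{"slide":[0,0,0],"spin":0},{"slide":[0,0,0],"spin":0},{"slide":[0,0,0],"spin":0}]' 1 8
python3 -m crank '[{"slide":[0,0,0.015],"spin":0},{"slide":[0,0,0.03],"spin":0},{"slide":[0,0,0.03],"spin":0}]'
python3 - <<'E'
from cap import *
c=robot.capture("wrist");o=robot.get_obs();t=o["tcp_pos"];print(t.round(4),o["gripper_width"])
crop(c,"w12",220,420,130,310,3.5)
s=robot.capture("side");crop(s,"s12",240,340,110,210,5)
E
```

```text
t: 18.17
tcp_pos: [0.5984, 0.0849, 0.0216]
eef_rot: [-1.46, 1.569, 0.113]
contact_force: [-0.7, 0.1, -0.1]
gripper_width: 0.057
t: 19.0
tcp_pos: [0.5974, 0.0848, 0.0205]
eef_rot: [-1.388, 1.57, 0.186]
contact_force: [-1.4, -0.8, 5.6]
gripper_width: 0.0266
t: 19.25
tcp_pos: [0.5986, 0.0849, 0.052]
eef_rot: [-1.462, 1.568, 0.112]
contact_force: [0.8, -0.8, 0.6]
gripper_width: 0.0261
[0.5981 0.0849 0.051 ] 0.026767580291815155
```

View pics/w12.png

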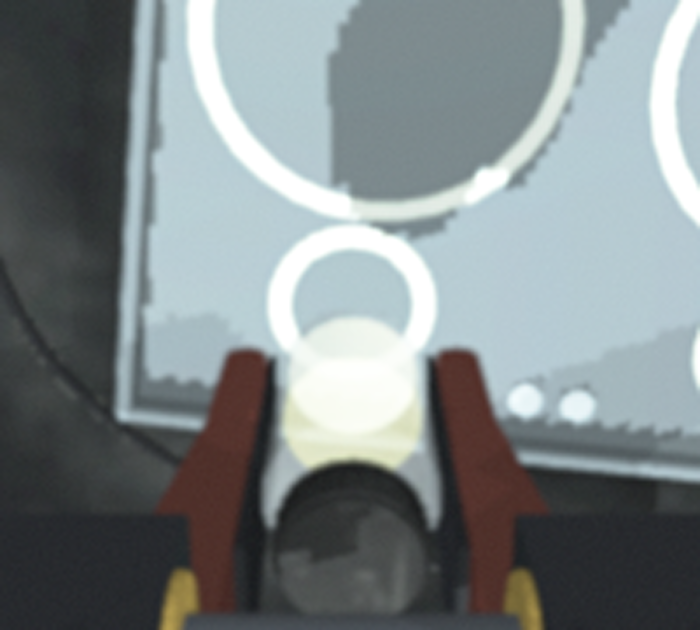

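View pics/s12.png

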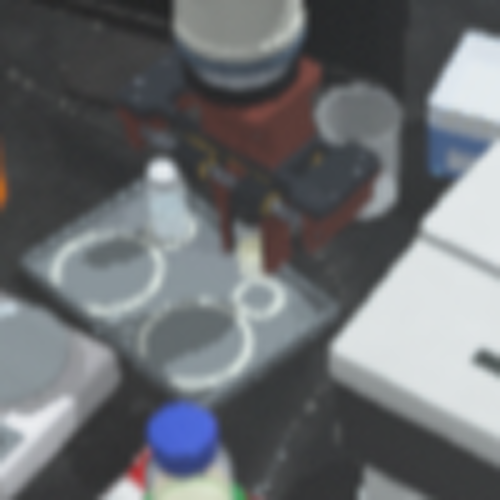

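The vial is held: width 26.8 mm, and its ring is empty at side. It now goes above the pan.

```bash
python3 -m crank '[{"slide":[0,0,0.03],"spin":0},{"slide":[-0.01,0.005,0.06],"spin":0},{"slide":[-0.035,0.016,0.07],"spin":0},{"slide":[-0.065,0.03,0.07],"spin":0},{"slide":[-0.095,0.043,0.07],"spin":0},{"slide":[-0.12,0.054,0.07],"spin":0},{"slide":[-0.145,0.065,0.07],"spin":0},{"slide":[-0.16,0.072,0.065],"spin":0},{"slide":[-0.17,0.076,0.05],"spin":0},{"slide":[-0.17,0.076,0.05],"spin":0},{"slide":[-0.17,0.076,0.05],"spin":0}]'
python3 - <<'E'
from cap import *
c=robot.capture("wrist");o=robot.get_obs();t=o["tcp_pos"];print(t.round(4),o["gripper_width"])
cv2.imwrite("pics/w13.png",c["img"])
s=robot.capture("side");crop(s,"s13",180,300,120,220,6)
E
```

```text
t: 20.27
tcp_pos: [0.4263, 0.1606, 0.0993]
eef_rot: [1.937, 1.568, -2.771]
contact_force: [0.2, 1.0, -0.8]
gripper_width: 0.0266
[0.4275 0.1607 0.0999] 0.02643512924081141
```

View pics/w13.png

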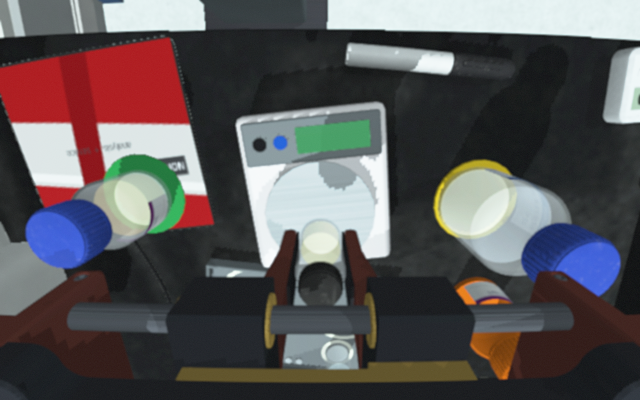

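View pics/s13.png

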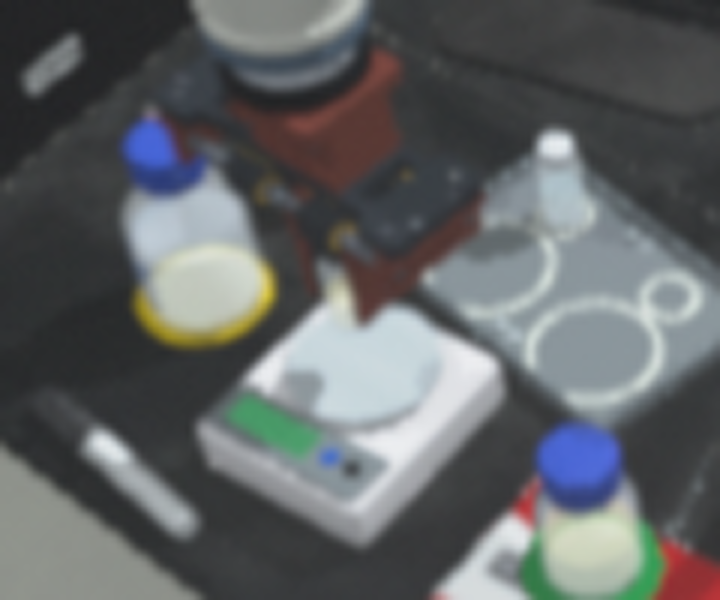

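```bash
python3 - <<'E'
from cap import *
from scipy.optimize import least_squares
c=robot.capture("wrist");crop(c,"w14",220,420,140,300,4)
E
```

```text
(no output)
```

View pics/w14.png

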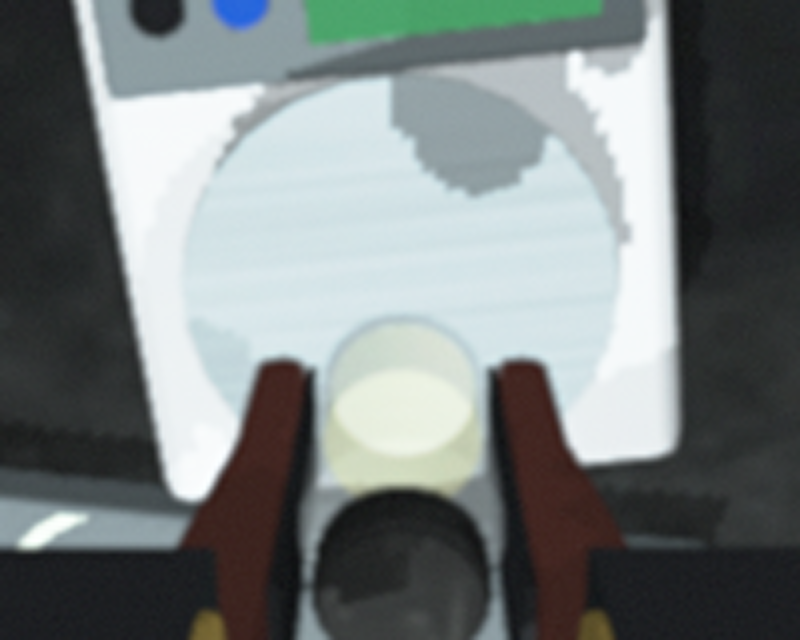

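```bash
python3 - <<'E'
from cap import *
from scipy.optimize import least_squares
c=robot.capture("wrist");t=robot.get_obs()["tcp_pos"]
P=np.array([plane(c,220+u/4,140+v/4,.05)[:2] for u,v in [(185,280),(619,270),(400,75),(217,165),(588,170),(232,412),(582,400),(300,98),(500,95)]])
r=least_squares(lambda p:np.hypot(*(P-p[:2]).T)-p[2],[.428,.161,.044]);print(r.x,r.fun.round(4))
r=least_squares(lambda p:np.hypot(*(P-p[:2]).T)-.044,[.428,.161]);print(r.x)
print("vial bottom",plane(c,220+404/4,140+388/4,t[2]-.0125),t, "captop",proj(c,(t[0],t[1],t[2]+.0475)))
E
```

```text
[0.42621022 0.16101383 0.04373263] [-0.0006 -0.0004 -0.0001  0.0004  0.0001  0.0002  0.0003 -0.      0.0002]
[0.42641388 0.16101508]
vial bottom [0.42890766 0.16131438 0.08796388] [0.42837382 0.16067353 0.10046388] captop [320.09795114 291.19990728]
```

```bash
python3 -m crank '[{"slide":[-0.002,0.0,-0.012],"spin":0},{"slide":[-0.002,0.0,-0.024],"spin":0},{"slide":[-0.002,0,-0.032],"spin":0},{"slide":[-0.002,0,-0.035],"spin":0},{"slide":[-0.002,0,-0.036],"spin":0},{"slide":[-0.002,0,-0.036],"spin":0}]'
python3 -m crank '[{"slide":[0,0,-0.0005],"spin":0},{"slide":[0,0,-0.001],"spin":0},{"slide":[0,0,-0.001],"spin":0}]'
python3 - <<'E'
from cap import *
c=robot.capture("wrist");o=robot.get_obs();t=o["tcp_pos"];print(t.round(4),o["gripper_width"],o["contact_force"])
crop(c,"w15",220,420,140,300,4)
E
```

```text
t: 20.97
tcp_pos: [0.4255, 0.1607, 0.0642]
eef_rot: [1.794, 1.571, -2.915]
contact_force: [0.9, -0.6, -0.1]
gripper_width: 0.0265
t: 21.22
tcp_pos: [0.4254, 0.1609, 0.0635]
eef_rot: [-1.261, 1.57, 0.313]
contact_force: [0.3, -0.2, 0.4]
gripper_width: 0.0262
[0.4254 0.1609 0.0635] 0.026406101073050022 [ 0.1244523   0.14880607 -0.08724933]
```

View pics/w15.png

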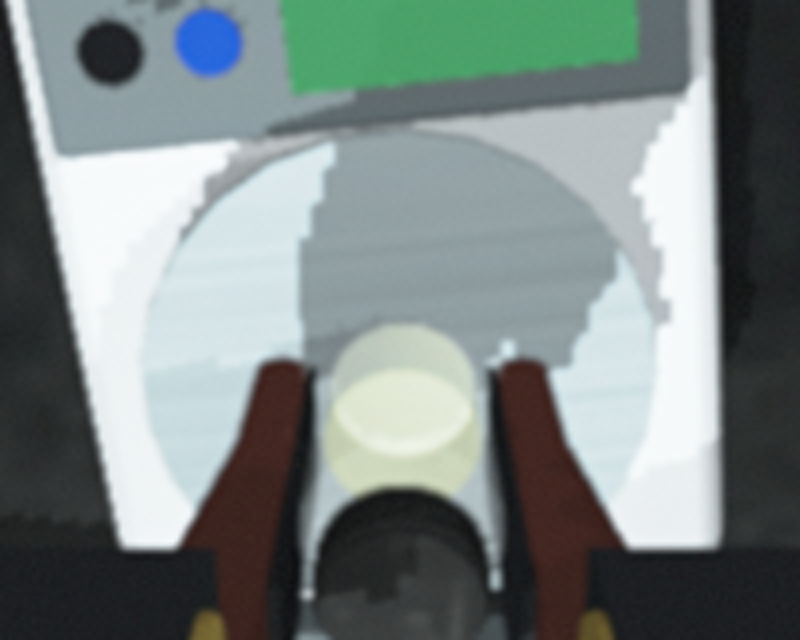

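```bash
python3 -m crank '[{"slide":[0.0005,0,-0.0005],"spin":0},{"slide":[0.0005,0,-0.001],"spin":0},{"slide":[0.0005,0,-0.001],"spin":0}]'
python3 -m crank '[{"slide":[0,0,-0.0005],"spin":0},{"slide":[0,0,-0.0005],"spin":0}]'
```

```text
t: 21.52
tcp_pos: [0.426, 0.1609, 0.0624]
eef_rot: [-1.326, 1.57, 0.248]
contact_force: [0.4, -0.7, 3.4]
gripper_width: 0.0266
t: 21.68
tcp_pos: [0.4261, 0.1608, 0.0622]
eef_rot: [-1.442, 1.57, 0.132]
contact_force: [-0.6, -2.1, 8.1]
gripper_width: 0.0262
```

Contact with the pan. I release gently to a partial opening and withdraw.

```bash
python3 -m crank '[{"slide":[0,0,0.0005],"spin":0},{"slide":[0,0,0.0005],"spin":0},{"slide":[0,0,0.0005],"spin":0},{"slide":[0,0,0.0005],"spin":0},{"slide":[0,0,0.0005],"spin":0},{"slide":[0,0,0.0005],"spin":0},{"slide":[0,0,0.0005],"spin":0},{"slide":[0,0,0.0005],"spin":0},{"slide":[0,0,0.0005],"spin":0}]' -0.3
python3 -m crank '[{"slide":[0,0,0.02],"spin":0},{"slide":[0,0,0.04],"spin":0},{"slide":[0,0,0.07],"spin":0},{"slide":[0,0,0.1],"spin":0},{"slide":[0,0,0.13],"spin":0},{"slide":[0.02,0,0.15],"spin":0},{"slide":[0.04,0,0.16],"spin":0},{"slide":[0.06,0,0.17],"spin":0},{"slide":[0.08,0,0.17],"spin":0},{"slide":[0.08,0,0.17],"spin":0},{"slide":[0.08,0,0.17],"spin":0}]'
python3 - <<'E'
from cap import *
c=run("w16");o=robot.get_obs();t=o["tcp_pos"];print(t.round(4))
crop(c,"w16c",250,400,60,210,5)
s=robot.capture("side");crop(s,"s16",180,300,110,220,6)
E
```

```text
t: 22.43
tcp_pos: [0.4257, 0.1608, 0.0622]
eef_rot: [2.114, 1.571, -2.595]
contact_force: [-1.1, 0.1, -0.1]
gripper_width: 0.0571
t: 23.35
tcp_pos: [0.5056, 0.1606, 0.2318]
eef_rot: [1.761, 1.57, -2.949]
contact_force: [-0.3, 0.1, 0.3]
gripper_width: 0.0572
green [203.7 104.6] 814 [191.5 108.1] [52.1 58. ] [array([ 0.4235, -0.0093]), array([0.4232, 0.0346]), array([0.4232, 0.0463])]
yellow [416.4 108.4] 318 [433.9 111.6] [58.  63.5] [array([0.4273, 0.3109]), array([0.4261, 0.2719]), array([0.4258, 0.2615])]
bluecap [154.9 108.8] 1654 [154.9 108.8] [41.2 49.1] [array([ 0.4238, -0.0589]), array([ 0.4235, -0.0022]), array([0.4234, 0.013 ])]
bluecap [478.2 115.4] 2090 [478.2 115.4] [46.7 55.2] [array([0.4314, 0.3714]), array([0.4291, 0.3168]), array([0.4285, 0.3022])]
[0.5046 0.1605 0.2314]
```

View pics/w16.png

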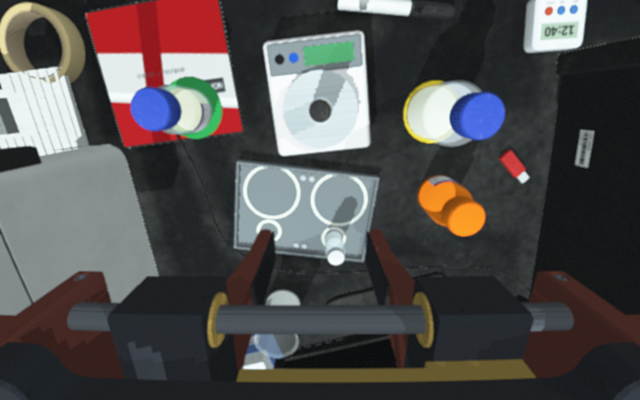

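View pics/w16c.png

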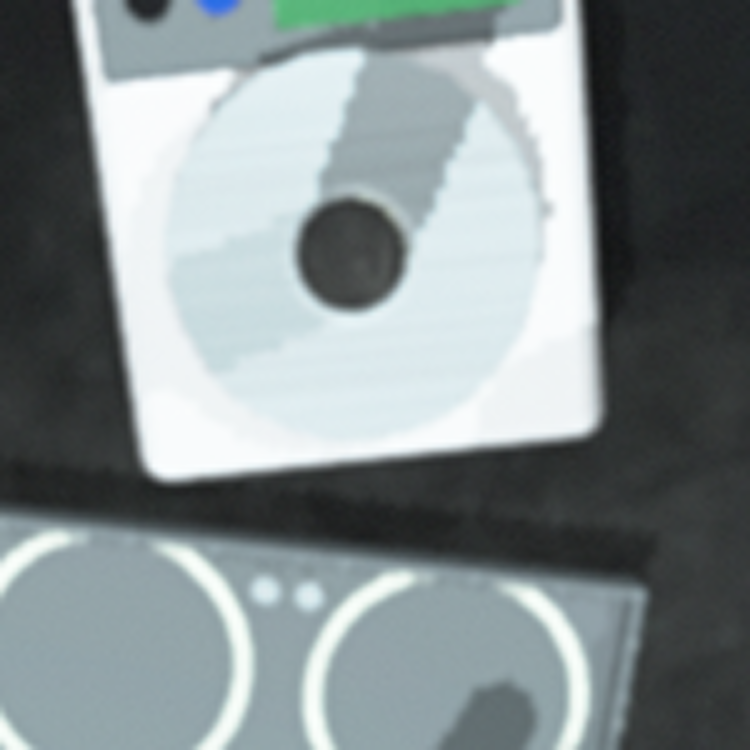

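View pics/s16.png

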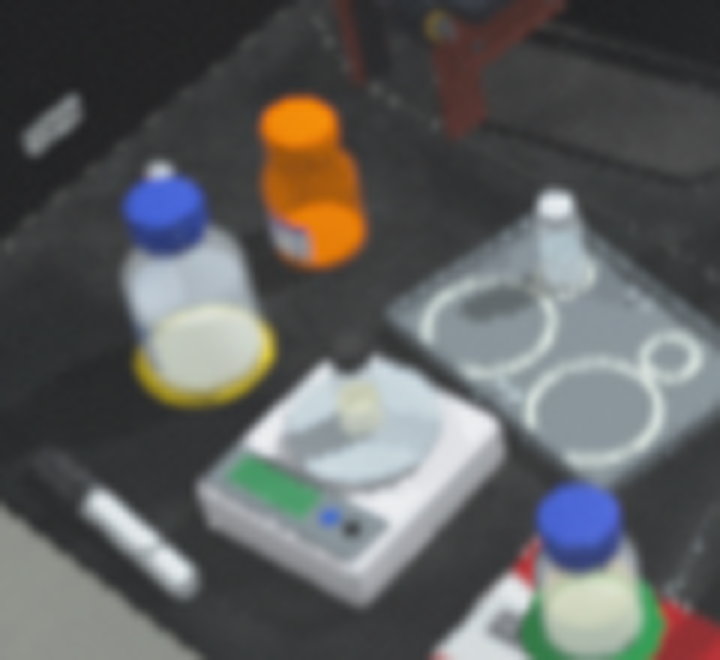

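The vial stands centred on the pan: cap at (320,110) in wrist, upright in side. Now I turn back and fetch the tall bottle.

```bash
python3 -m crank '[{"slide":[-0.006,0.01,0],"spin":-0.12},{"slide":[-0.012,0.02,0],"spin":-0.24},{"slide":[-0.018,0.03,0],"spin":-0.36},{"slide":[-0.024,0.045,0],"spin":-0.48},{"slide":[-0.03,0.06,0],"spin":-0.6},{"slide":[-0.038,0.075,0],"spin":-0.72},{"slide":[-0.046,0.09,0],"spin":-0.84},{"slide":[-0.054,0.105,0],"spin":-0.96},{"slide":[-0.062,0.12,0],"spin":-1.08},{"slide":[-0.07,0.135,0],"spin":-1.2},{"slide":[-0.0765,0.15,0],"spin":-1.32},{"slide":[-0.0765,0.15,0],"spin":-1.44}]' -1
python3 -m crank '[{"slide":[0,0,-0.02],"spin":-0.12},{"slide":[0,0,-0.04],"spin":-0.13},{"slide":[0,0,-0.05],"spin":-0.13},{"slide":[0,0,-0.05],"spin":-0.13},{"slide":[0,0,-0.05],"spin":-0.13}]'
python3 - <<'E'
from cap import *
c=run("w17");o=robot.get_obs();t=o["tcp_pos"];print(o["t"],t.round(4),o["q"].round(3))
r=capfit(c,.4285,.311,.130,1,1,1,1);print(r,r[0]-t[:2])
E
```

```text
t: 24.45
tcp_pos: [0.4268, 0.3123, 0.2317]
eef_rot: [3.077, 1.569, -3.076]
contact_force: [-0.2, -0.2, -0.3]
gripper_width: 0.0877
t: 24.87
tcp_pos: [0.4284, 0.3104, 0.1818]
eef_rot: [-2.572, 1.569, -2.567]
contact_force: [-0.0, 0.1, -0.1]
gripper_width: 0.0876
green [311.6 364. ] 350 [316.6 374.5] [34.6 45.7] [array([ 0.4246, -0.0108]), array([0.4258, 0.1094]), array([0.4261, 0.1416])]
yellow [320.6 157.4] 671 [319.4 182.2] [64.6 70.5] [array([0.4278, 0.3047]), array([0.428 , 0.3312]), array([0.4281, 0.3383])]
bluecap [320.5 214.6] 2214 [320.5 214.6] [50.7 53.8] [array([0.4293, 0.262 ]), array([0.4291, 0.3012]), array([0.429 , 0.3117])]
24.9167 [0.4291 0.3108 0.1826] [0.604 0.338 1.872 0.    0.932 0.6  ]
(array([0.42905587, 0.307452  ]), array([ 0.37751915, -0.37838639, -1.13457487,  1.14567101]), array([-0.41785687, -0.91878913, -5.13129773, -2.73050079])) [-6.04498333e-07 -3.33053999e-03]
```

View pics/w17.png

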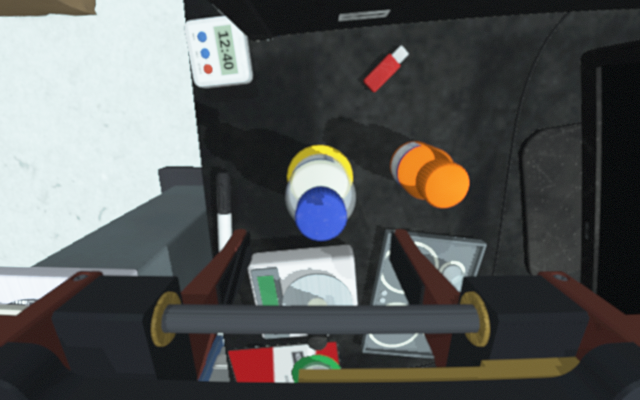

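```bash
python3 -m crank '[{"slide":[0,0,-0.025],"spin":0},{"slide":[0,0,-0.05],"spin":0},{"slide":[0,0,-0.07],"spin":0},{"slide":[0,0,-0.079],"spin":0},{"slide":[0,0,-0.079],"spin":0},{"slide":[0,0,-0.079],"spin":0}]' -1
python3 - <<'E'
from cap import *
c=robot.capture("wrist");t=robot.get_obs()["tcp_pos"];r=capfit(c,t[0],t[1],.130,1,1,1,1);print(t,r,r[0]-t[:2])
E
python3 -m crank '[{"slide":[0,0,0],"spin":0},{"slide":[0,0,0],"spin":0},{"slide":[0,0,0],"spin":0},{"slide":[0,0,0],"spin":0},{"slide":[0,0,0],"spin":0},{"slide":[0,0,0],"spin":0},{"slide":[0,0,0],"spin":0},{"slide":[0,0,0],"spin":0},{"slide":[0,0,0],"spin":0},{"slide":[0,0,0],"spin":0},{"slide":[0,0,0],"spin":0},{"slide":[0,0,0],"spin":0}]' 1 30
python3 -m crank '[{"slide":[0,0,0.01],"spin":0},{"slide":[0,0,0.03],"spin":0},{"slide":[0,0,0.05],"spin":0},{"slide":[0,0,0.05],"spin":0}]'
python3 - <<'E'
from cap import *
c=robot.capture("wrist");o=robot.get_obs();t=o["tcp_pos"];r=capfit(c,t[0],t[1],t[2]+.0274,1,1,1,1);print(t,o["contact_force"],r,r[0]-t[:2])
s=robot.capture("side");crop(s,"s18",170,290,80,200,5)
E
```

```text
t: 25.42
tcp_pos: [0.4296, 0.311, 0.1039]
eef_rot: [0.629, 1.57, 0.634]
contact_force: [-0.2, -0.0, 0.0]
gripper_width: 0.088
[0.43003801 0.31128882 0.10440095] (array([0.42886806, 0.30846126]), array([ 0.2589416 , -0.25985215, -2.36587812,  2.49479763]), array([ 2.18911297,  2.12006955, -6.75714023, -1.6253092 ])) [-0.00116995 -0.00282756]
t: 26.47
tcp_pos: [0.429, 0.3107, 0.1031]
eef_rot: [-2.652, 1.57, -2.648]
contact_force: [-0.9, -0.3, 0.5]
gripper_width: 0.046
t: 26.8
tcp_pos: [0.4313, 0.3121, 0.1567]
eef_rot: [0.575, 1.565, 0.579]
contact_force: [0.9, 0.6, -2.6]
gripper_width: 0.0462
[0.43059573 0.31165133 0.155077  ] [ 0.63470713  0.18677823 -2.63767537] (array([0.43173788, 0.30931868]), array([ 0.84543102, -0.84657614, -2.3212088 ,  2.37815796]), array([-1.41579637, -2.72492516, -5.94517166, -1.02591904])) [ 0.00114215 -0.00233265]
```

View pics/s18.png

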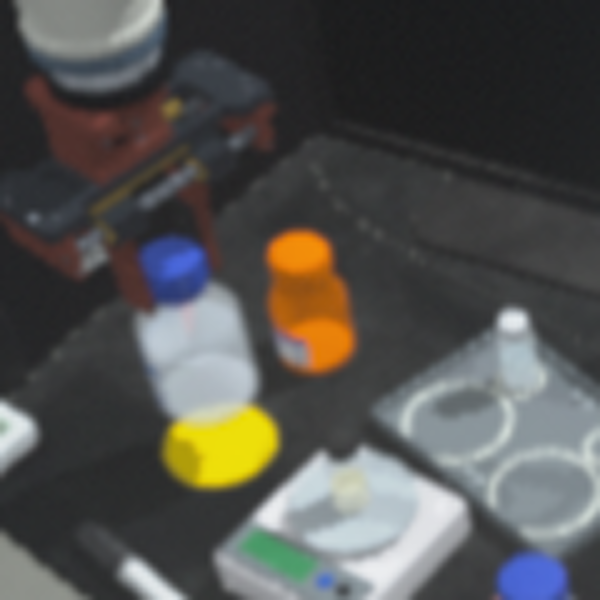

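```bash
python3 -m crank '[{"slide":[0,0,0.02],"spin":0},{"slide":[0.017,-0.017,0.03],"spin":0},{"slide":[0.037,-0.037,0.03],"spin":0},{"slide":[0.057,-0.057,0.03],"spin":0},{"slide":[0.077,-0.077,0.03],"spin":0},{"slide":[0.097,-0.097,0.03],"spin":0},{"slide":[0.112,-0.112,0.03],"spin":0},{"slide":[0.119,-0.12,0.02],"spin":0},{"slide":[0.119,-0.12,0],"spin":0},{"slide":[0.119,-0.12,-0.02],"spin":0},{"slide":[0.119,-0.12,-0.035],"spin":0},{"slide":[0.119,-0.12,-0.035],"spin":0}]'
python3 -m crank '[{"slide":[0,0,0],"spin":0},{"slide":[0,0,0],"spin":0}]'
python3 - <<'E'
from cap import *
c=run("w19");o=robot.get_obs();t=o["tcp_pos"];r=capfit(c,t[0],t[1],t[2]+.0274,1,1,1,1);print(o["t"],t,o["contact_force"],r,r[0]-t[:2])
crop(c,"w19c",240,400,130,290,4)
s=robot.capture("side");crop(s,"s19",220,340,100,220,5)
E
```

```text
t: 27.9
tcp_pos: [0.5447, 0.1899, 0.1134]
eef_rot: [-2.845, 1.563, -2.841]
contact_force: [-1.2, 0.8, -3.3]
gripper_width: 0.046
t: 28.07
tcp_pos: [0.548, 0.1911, 0.118]
eef_rot: [-2.979, 1.57, -2.975]
contact_force: [0.9, -0.5, -3.0]
gripper_width: 0.0459
green [116.7 212.2] 338 [116.5 211.8] [16.8 31.4] [array([0.3335, 0.1694]), array([0.4119, 0.2078]), array([0.4328, 0.2181])]
yellow [187.5  63.9] 6715 [187.5  63.9] [85.6 97.9] [array([0.4286, 0.3118]), array([0.4723, 0.2981]), array([0.4839, 0.2945])]
bluecap [320.1 262.2] 4737 [320.1 262.2] [74.8 79. ] [array([0.5487, 0.1117]), array([0.5485, 0.1712]), array([0.5484, 0.1871])]
28.1167 [0.54844623 0.19118551 0.11861806] [-1.29277746  0.34627356 -2.02716001] (array([0.54832379, 0.18928457]), array([-0.2557333 ,  0.25582567, -2.36931243,  2.55934461]), array([-0.17082268,  0.65513169, -5.35579718, -0.23835922])) [-0.00012244 -0.00190094]
```

View pics/s19.png

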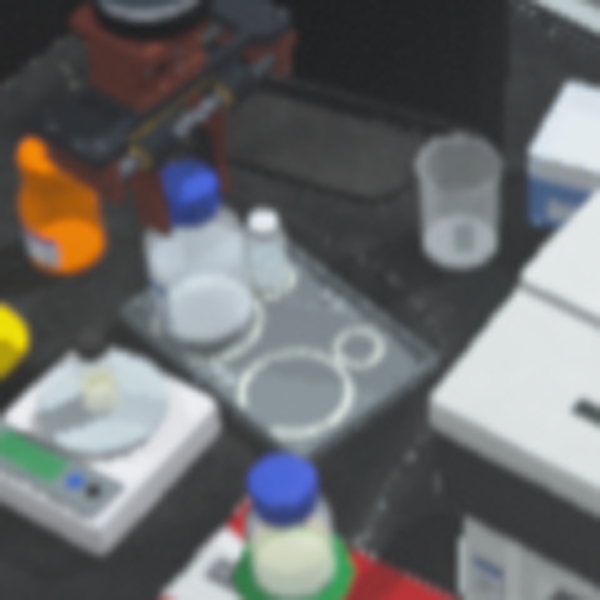

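View pics/w19c.png

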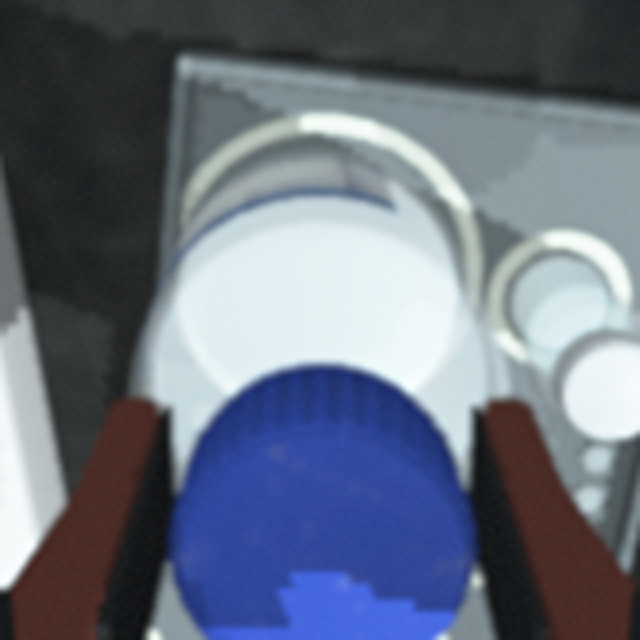

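```bash
python3 -m crank '[{"slide":[0.0005,-0.001,-0.004],"spin":0},{"slide":[0.0005,-0.001,-0.008],"spin":0},{"slide":[0.0005,-0.001,-0.0095],"spin":0},{"slide":[0.0005,-0.001,-0.0095],"spin":0}]'
python3 - <<'E'
from cap import *
c=run("w20");o=robot.get_obs();t=o["tcp_pos"];print(t,o["contact_force"])
im=c["img"].copy()
big=cv2.resize(im,None,fx=5,fy=5,interpolation=cv2.INTER_CUBIC)
th=np.linspace(0,2*np.pi,200)
for (x,y,z,r,col) in [(.549,.188,.008,.040,(0,0,255)),(t[0],t[1]-.0019,t[2]-.0986,.035,(0,255,0)),(t[0],t[1]-.0019,t[2]+.0274,.0215,(0,255,255))]:
    P=np.array([proj(c,(x+r*np.cos(a),y+r*np.sin(a),z)) for a in th])*5+2
    cv2.polylines(big,[P.astype(np.int32)],True,col,1)
cv2.imwrite("pics/w20c.png",big[600:1200,1200:2000])
E
```

```text
t: 28.5
tcp_pos: [0.5484, 0.1897, 0.1083]
eef_rot: [-2.861, 1.57, -2.857]
contact_force: [-0.1, -0.2, -2.9]
gripper_width: 0.0465
green [108.6 214.4] 287 [108.7 214.6] [17.8 31.1] [array([0.3324, 0.1687]), array([0.4142, 0.2082]), array([0.4361, 0.2188])]
yellow [181.9  60.6] 7240 [181.9  60.6] [ 88.9 101.8] [array([0.4286, 0.3118]), array([0.474 , 0.2972]), array([0.4862, 0.2932])]
bluecap [320.1 262.2] 4728 [320.1 262.1] [74.7 79. ] [array([0.549, 0.116]), array([0.5488, 0.1755]), array([0.5487, 0.1914])]
[0.54851813 0.18969113 0.10850334] [-0.9076384   0.01798926 -2.65270995]
```

View pics/w20c.png

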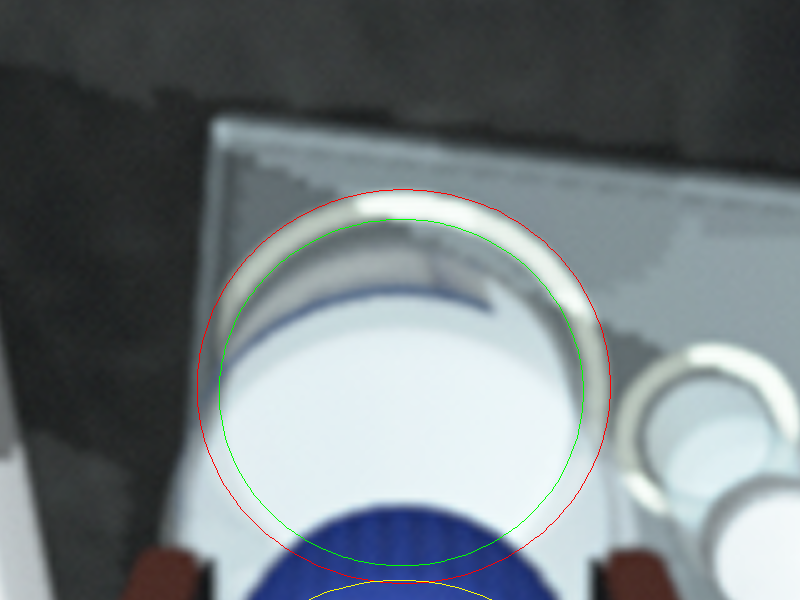

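```bash
python3 -m crank '[{"slide":[0,0,-0.001],"spin":0},{"slide":[0,0,-0.002],"spin":0},{"slide":[0,0,-0.0025],"spin":0},{"slide":[0,0,-0.0025],"spin":0}]'
```

```text
t: 28.88
tcp_pos: [0.549, 0.1898, 0.1071]
eef_rot: [0.025, 1.57, 0.029]
contact_force: [-2.4, -1.2, 5.4]
gripper_width: 0.0464
```

```bash
python3 -m crank '[{"slide":[0,0,0],"spin":0},{"slide":[0,0,0],"spin":0},{"slide":[0,0,0],"spin":0},{"slide":[0,0,0],"spin":0},{"slide":[0,0,0],"spin":0},{"slide":[0,0,0],"spin":0},{"slide":[0,0,0],"spin":0},{"slide":[0,0,0],"spin":0},{"slide":[0,0,0],"spin":0}]' -1
python3 -m crank '[{"slide":[0,0,0.03],"spin":0},{"slide":[0,0,0.06],"spin":0},{"slide":[0,0,0.09],"spin":0},{"slide":[-0.02,-0.02,0.11],"spin":0},{"slide":[-0.035,-0.05,0.12],"spin":0},{"slide":[-0.05,-0.08,0.12],"spin":0},{"slide":[-0.065,-0.11,0.12],"spin":0},{"slide":[-0.08,-0.14,0.12],"spin":0},{"slide":[-0.095,-0.17,0.11],"spin":0},{"slide":[-0.11,-0.19,0.1],"spin":0},{"slide":[-0.125,-0.199,0.09],"spin":0},{"slide":[-0.125,-0.199,0.08],"spin":0}]'
python3 -m crank '[{"slide":[0,0,-0.01],"spin":0},{"slide":[0,0,-0.02],"spin":0},{"slide":[0,0,-0.02],"spin":0}]'
python3 - <<'E'
from cap import *
c=run("w21");o=robot.get_obs();t=o["tcp_pos"];print(o["t"],t.round(4))
s=robot.capture("side");crop(s,"s21",220,340,100,230,5)
E
```

```text
t: 29.63
tcp_pos: [0.5487, 0.1898, 0.1062]
eef_rot: [2.836, 1.571, 2.84]
contact_force: [0.9, 0.2, -0.5]
gripper_width: 0.0877
t: 30.63
tcp_pos: [0.4207, -0.0108, 0.1856]
eef_rot: [-3.036, 1.569, -3.034]
contact_force: [-1.4, 0.6, -0.8]
gripper_width: 0.0881
t: 30.88
tcp_pos: [0.4225, -0.0093, 0.1649]
eef_rot: [3.088, 1.568, 3.091]
contact_force: [-1.1, -0.3, 0.2]
gripper_width: 0.0881
green [318.7 165.5] 898 [321.8 182.2] [61.6 63.3] [array([ 0.4245, -0.0103]), array([0.424, 0.016]), array([0.4239, 0.0231])]
bluecap [635.9 162.5] 479 [635.9 164.3] [  7.  103.3] [array([0.8031, 0.0144]), array([0.6843, 0.0331]), array([0.6526, 0.038 ])]
bluecap [321.3 206.9] 1935 [321.3 206.9] [48.  49.6] [array([ 0.4242, -0.041 ]), array([ 0.4238, -0.0051]), array([0.4237, 0.0046])]
30.9333 [ 0.423  -0.0093  0.1657]
```

View pics/w21.png

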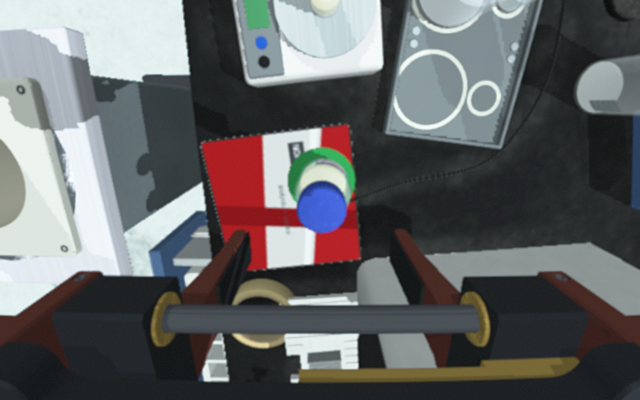

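View pics/s21.png

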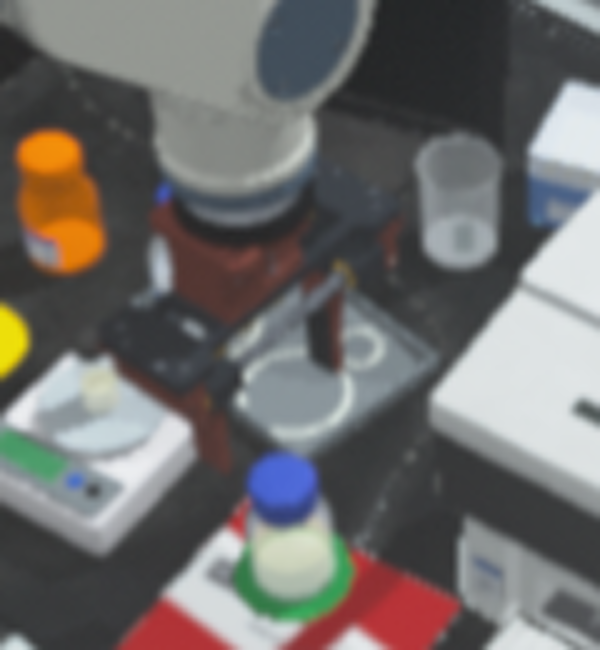

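```bash
python3 -m crank '[{"slide":[0.001,0,-0.03],"spin":0},{"slide":[0.001,0,-0.06],"spin":0},{"slide":[0.001,0,-0.08],"spin":0},{"slide":[0.001,0,-0.089],"spin":0},{"slide":[0.001,0,-0.089],"spin":0},{"slide":[0.001,0,-0.089],"spin":0}]' -1
python3 -m crank '[{"slide":[0,0,0],"spin":0},{"slide":[0,0,0],"spin":0},{"slide":[0,0,0],"spin":0},{"slide":[0,0,0],"spin":0},{"slide":[0,0,0],"spin":0},{"slide":[0,0,0],"spin":0},{"slide":[0,0,0],"spin":0},{"slide":[0,0,0],"spin":0},{"slide":[0,0,0],"spin":0},{"slide":[0,0,0],"spin":0},{"slide":[0,0,0],"spin":0}]' 1 25
python3 -m crank '[{"slide":[0,0,0.015],"spin":0},{"slide":[0,0,0.03],"spin":0},{"slide":[0,0,0.04],"spin":0},{"slide":[0,0,0.04],"spin":0}]'
python3 - <<'E'
from cap import *
c=robot.capture("wrist");o=robot.get_obs();t=o["tcp_pos"];r=capfit(c,t[0],t[1],t[2]+.0274,1,1,1,1);print(t,o["contact_force"],o["gripper_width"],r,r[0]-t[:2])
crop(c,"w22c",240,400,130,290,4)
E
```

```text
t: 31.48
tcp_pos: [0.4252, -0.0092, 0.0777]
eef_rot: [-0.073, 1.571, -0.068]
contact_force: [-0.0, 0.0, -0.6]
gripper_width: 0.0876
t: 32.4
tcp_pos: [0.4245, -0.0092, 0.0772]
eef_rot: [-3.086, 1.57, -3.082]
contact_force: [-0.7, -0.7, 4.0]
gripper_width: 0.0424
t: 32.73
tcp_pos: [0.4259, -0.0092, 0.1185]
eef_rot: [-0.033, 1.568, -0.029]
contact_force: [0.4, 0.4, -1.5]
gripper_width: 0.0425
[ 0.42540487 -0.00924528  0.1176638 ] [ 0.84305522  0.13615091 -1.67447326] 0.042569813936323475 (array([ 0.42614003, -0.00888291]), array([-0.08900501,  0.09093547, -1.63834013,  1.75579145]), array([-1.4168784 , -1.28993891, -1.07370806,  2.28672209])) [0.00073516 0.00036237]
```

View pics/w22c.png

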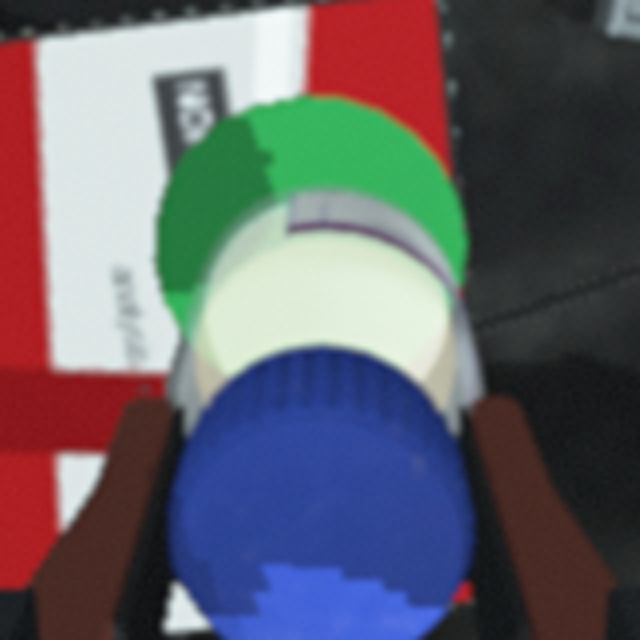

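```bash
python3 -m crank '[{"slide":[0,0,0.03],"spin":0},{"slide":[0.016,0.014,0.04],"spin":0},{"slide":[0.036,0.032,0.04],"spin":0},{"slide":[0.056,0.05,0.04],"spin":0},{"slide":[0.076,0.068,0.04],"spin":0},{"slide":[0.095,0.086,0.04],"spin":0},{"slide":[0.108,0.097,0.04],"spin":0},{"slide":[0.112,0.101,0.03],"spin":0},{"slide":[0.112,0.101,0.01],"spin":0},{"slide":[0.112,0.101,-0.01],"spin":0},{"slide":[0.112,0.101,-0.022],"spin":0},{"slide":[0.112,0.101,-0.022],"spin":0}]'
python3 -m crank '[{"slide":[0,0,-0.004],"spin":0},{"slide":[0,0,-0.008],"spin":0},{"slide":[0,0,-0.008],"spin":0},{"slide":[0,0,-0.008],"spin":0}]'
python3 - <<'E'
from cap import *
c=run("w23");o=robot.get_obs();t=o["tcp_pos"];r=capfit(c,t[0],t[1],t[2]+.026,1,1,1,1);print(o["t"],t,o["contact_force"],r[0]-t[:2])
big=cv2.resize(c["img"],None,fx=5,fy=5,interpolation=cv2.INTER_CUBIC)
th=np.linspace(0,2*np.pi,200)
for (x,y,z,r,col) in [(.538,.0928,.008,.040,(0,0,255)),(t[0],t[1],t[2]-.0732,.028,(0,255,0))]:
    P=np.array([proj(c,(x+r*np.cos(a),y+r*np.sin(a),z)) for a in th])*5+2
    cv2.polylines(big,[P.astype(np.int32)],True,col,1)
cv2.imwrite("pics/w23c.png",big[600:1200,1200:2000])
s=robot.capture("side");crop(s,"s23",220,340,100,220,5)
E
```

```text
t: 33.78
tcp_pos: [0.5336, 0.091, 0.0915]
eef_rot: [-2.988, 1.564, -2.984]
contact_force: [-0.5, -0.9, -1.6]
gripper_width: 0.0421
t: 34.12
tcp_pos: [0.537, 0.0917, 0.0876]
eef_rot: [0.148, 1.57, 0.152]
contact_force: [0.5, -0.5, -2.6]
gripper_width: 0.042
green [73.8 99.1] 873 [ 74.2 101.4] [24.6 61.5] [array([0.3296, 0.181 ]), array([0.4147, 0.1786]), array([0.4374, 0.1779])]
green [205.1 270.6] 686 [205.1 270.3] [14.8 65.9] [array([0.4234, 0.0201]), array([0.47  , 0.0838]), array([0.4825, 0.1008])]
bluecap [352.1  71.9] 9677 [352.1  71.9] [105.5 114.9] [array([0.5627, 0.2021]), array([0.5521, 0.191 ]), array([0.5492, 0.1881])]
bluecap [319.8 258.2] 4886 [319.8 258.2] [76.3 79.8] [array([0.5374, 0.0346]), array([0.5372, 0.0923]), array([0.5371, 0.1077])]
bluecap [605.  278.6] 224 [605.3 279.5] [15.9 26.5] [array([0.8373, 0.0072]), array([0.7139, 0.0761]), array([0.681 , 0.0945])]
34.1667 [0.53715006 0.09175937 0.08783996] [-0.92640434 -0.41056276 -0.40465096] [1.65837459e-04 8.09352692e-05]
```

View pics/w23c.png

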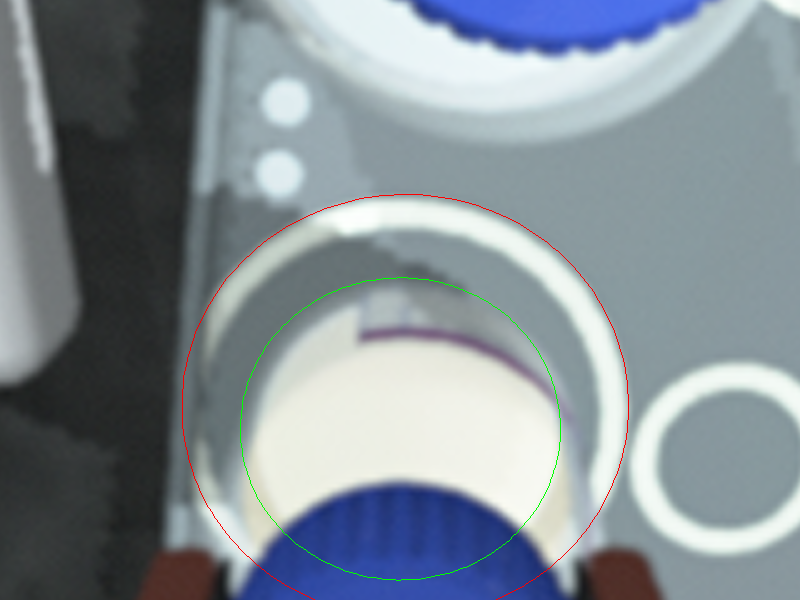

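View pics/s23.png

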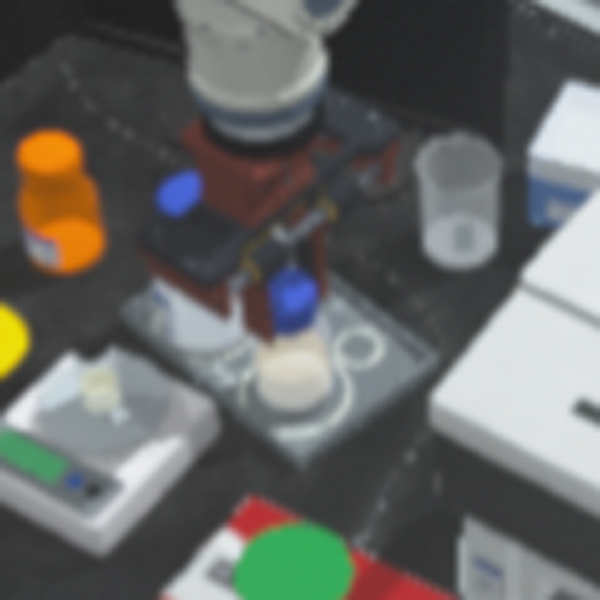

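```bash
python3 -m crank '[{"slide":[0,0.001,-0.003],"spin":0},{"slide":[0,0.001,-0.005],"spin":0},{"slide":[0,0.001,-0.006],"spin":0},{"slide":[0,0.001,-0.006],"spin":0}]'
python3 -m crank '[{"slide":[0,0,-0.0005],"spin":0},{"slide":[0,0,-0.001],"spin":0},{"slide":[0,0,-0.001],"spin":0}]'
```

```text
t: 34.55
tcp_pos: [0.5367, 0.0928, 0.0813]
eef_rot: [-2.496, 1.571, -2.492]
contact_force: [-0.9, -1.0, 1.3]
gripper_width: 0.0424
t: 34.8
tcp_pos: [0.5367, 0.0928, 0.0812]
eef_rot: [-1.992, 1.571, -1.988]
contact_force: [-4.2, -0.6, 11.7]
gripper_width: 0.0426
```

Contact. I release, withdraw and look.

```bash
python3 -m crank '[{"slide":[0,0,0.0005],"spin":0},{"slide":[0,0,0.0005],"spin":0},{"slide":[0,0,0.0005],"spin":0},{"slide":[0,0,0.0005],"spin":0},{"slide":[0,0,0.0005],"spin":0},{"slide":[0,0,0.0005],"spin":0},{"slide":[0,0,0.0005],"spin":0},{"slide":[0,0,0.0005],"spin":0},{"slide":[0,0,0.0005],"spin":0}]' -1
python3 -m crank '[{"slide":[0,0,0.03],"spin":0},{"slide":[0,0,0.06],"spin":0},{"slide":[0,0,0.09],"spin":0},{"slide":[0,0,0.12],"spin":0},{"slide":[-0.01,-0.02,0.15],"spin":0},{"slide":[-0.02,-0.03,0.18],"spin":0},{"slide":[-0.03,-0.03,0.2],"spin":0},{"slide":[-0.03,-0.03,0.2],"spin":0},{"slide":[-0.03,-0.03,0.2],"spin":0}]'
python3 - <<'E'
from cap import *
c=run("w24");o=robot.get_obs();t=o["tcp_pos"];print(o["t"],t.round(4))
crop(c,"w24c",200,440,20,220,3.3)
print(capfit(c,.549,.189,.134,1,1,1,1)[:2],capfit(c,.537,.0925,.107,1,1,1,1)[:2])
s=robot.capture("side");crop(s,"s24",180,340,90,240,5)
E
```

```text
t: 35.55
tcp_pos: [0.5367, 0.0928, 0.0806]
eef_rot: [3.079, 1.571, 3.082]
contact_force: [-0.9, -0.1, 0.6]
gripper_width: 0.0879
t: 36.3
tcp_pos: [0.5071, 0.0627, 0.2817]
eef_rot: [0.092, 1.568, 0.096]
contact_force: [-0.5, 0.4, -0.1]
gripper_width: 0.0877
green [268.3 205.3] 1591 [268.3 205.3] [41.9 46.5] [array([ 0.4239, -0.008 ]), array([0.4429, 0.0274]), array([0.448 , 0.0369])]
yellow [261.6   5.2] 480 [261.8   5.4] [13.5 50. ] [array([0.4286, 0.2787]), array([0.4465, 0.2483]), array([0.4512, 0.2402])]
bluecap [361.1  65.1] 1432 [361.1  65.1] [39.4 44.3] [array([0.5662, 0.2036]), array([0.5525, 0.1904]), array([0.5489, 0.1869])]
bluecap [343.4 153.1] 939 [343.4 153.1] [33.2 34.2] [array([0.5444, 0.0777]), array([0.5357, 0.0934]), array([0.5334, 0.0976])]
bluecap [507.3 214.2] 245 [507.5 214.5] [12.8 33.7] [array([ 0.8242, -0.0236]), array([0.7513, 0.0154]), array([0.7318, 0.0258])]
36.35 [0.5066 0.0628 0.2804]
(array([0.54972793, 0.18688527]), array([-1.21026937,  1.13058543, -1.11821254,  1.34286548])) (array([0.53524256, 0.09179723]), array([-0.81435897,  0.76746597, -0.96404245,  1.00348928]))
```

View pics/w24c.png

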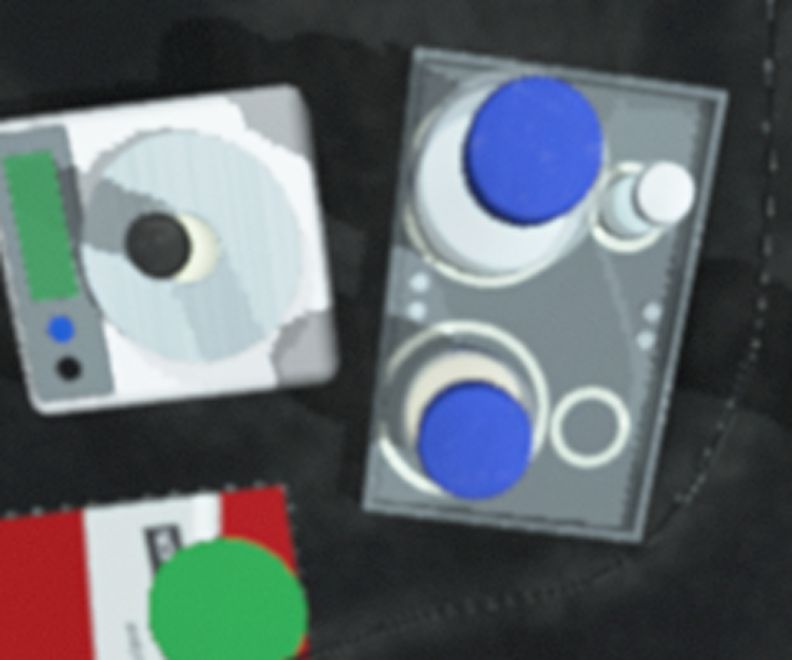

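View pics/s24.png

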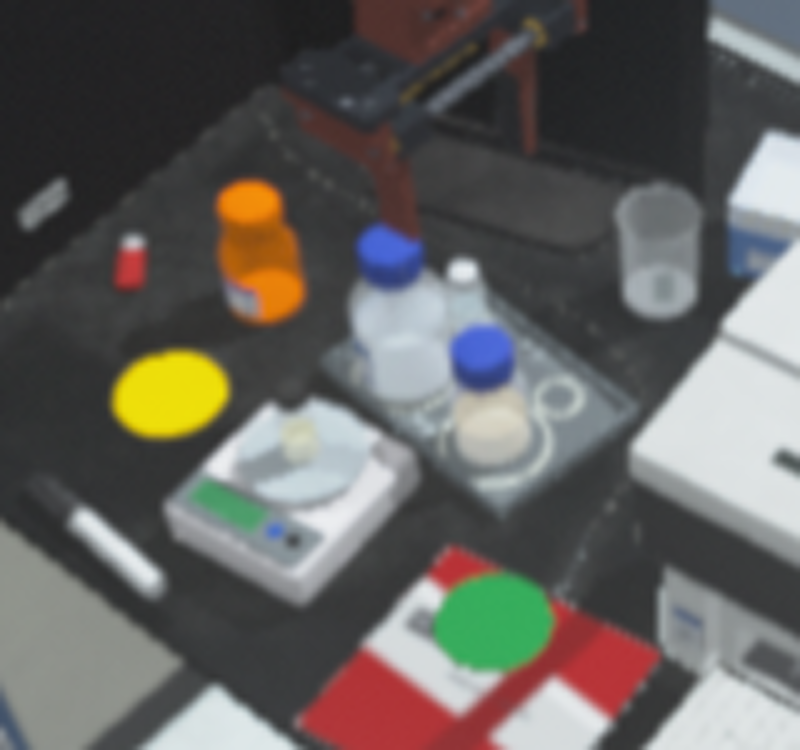

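Everything stands where it should: both bottles in the rack, the vial on the pan, the coasters free. As a last check I compare the cap pixels in the fixed side camera with the start.

```bash
python3 - <<'E'
from m import *
a={"img":cv2.imread("pics/side0.png")};b=robot.capture("side")
for n,i in (("start",a),("now",b)):
    print(n,[ (ce.round(2).tolist(),int(s[4])) for m,s,ce in comp(i,(108,130,60),(125,255,255),60)])
# px change for 1mm
p=proj(b,(.537,.092,.1));print(proj(b,(.547,.092,.1))-p,proj(b,(.537,.102,.1))-p,"px per 10mm x,y")
d=cv2.absdiff(a["img"],b["img"]).max(2)
A=a["img"][110:260,180:330];B=b["img"][110:260,180:330]
cv2.imwrite("pics/cmp.png",cv2.resize(np.hstack([A[20:100,50:140],B[20:100,50:140]]),None,fx=4.4,fy=4.4,interpolation=cv2.INTER_CUBIC))
E
```

```text
start [([257.0, 139.79], 135), ([276.51, 161.12], 106)]
now [([256.94, 140.76], 111), ([276.1, 160.86], 105)]
[ 2.02218691 -1.69823483] [-2.21488173 -1.36071072] px per 10mm x,y
```

View pics/cmp.png

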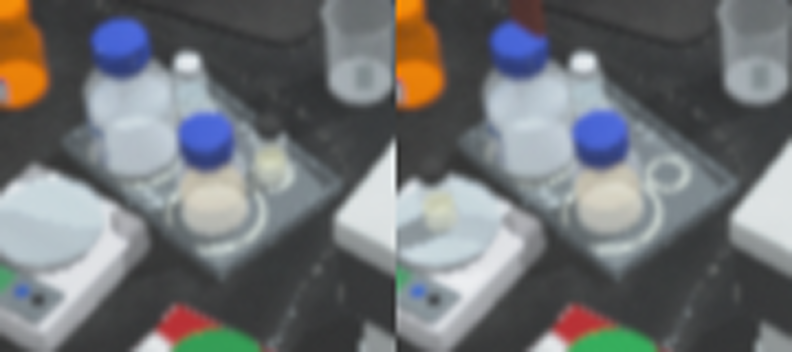

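The bottles match their start positions to within about 2 mm, and the gripper is well clear. The tall cap is partly hidden by a finger in this view. Handing in.

```bash
python3 - <<'E'
from rig import robot
o=robot.get_obs();print(o["t"],o["contact_force"]);print(robot.sign_off())
E
```

```text
36.45 [ 0.00696549  0.90187139 -0.47574876]
the job is handed in; nothing more can be done
None
```

The job is done and handed in at 36.5 s of the 112 s allowed. I parked the tall bottle on the yellow coaster and the short bottle on the small green one. Then I stood the black-capped vial on the balance pan and put both bottles back on their own rings.

**Last checks:**
- **Vial:** it stands upright on the pan, centred to within about 1–2 mm.
- **Bottles:** both stand upright on their rings. In the fixed side camera the short bottle's cap is within about 2 mm of where it was at the start.
- **Everything else:** the white-capped vial and the orange bottle show no change, both coasters are empty, and the gripper hangs clear with about zero force.

**What disagreed or was less certain:**
- **Short bottle:** my ring fit and cap measurements differ by about 3 mm in x, so I put it back between the two.
- **Tall bottle grip:** the gripper read 46 mm on the 43 mm cap. The bottle seemed to sit a few millimetres differently the second time, so I corrected for that when placing it.
- **Tall bottle final check:** a finger partly hid its cap in the side view, which makes that comparison weaker. The wrist camera puts it within about 1–2 mm of the ring centre.

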